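Hang the lift-off door of the queen-cage cabinet

ROBOT

A 6-joint arm with a two-finger parallel gripper is mounted at the origin on the work surface. World frame = base frame: x ahead of the robot, y to its left, z up, the work surface at z = 0. Lengths are in mm, angles in rad, forces in N, time in s.
With the tool pointing down it reaches from about 300 to 775 mm from the base axis. Payload 14.6 kg.
Tool frame: the origin (TCP) lies at the very end of the fingers, on their centre line; the grasp point (between the pads) lies 19 mm behind it; z points along the fingers, y is the direction in which the jaws open and shut (so a half turn about z gives the same grasp; the last joint's range is limited). The gripper opens to 94 mm and grips with 3 to 60 N. Pads are 16 mm wide; open, the fingers measure 119 mm over their backs; the gripper's body (75 mm by 177 mm) begins 78 mm behind the grasp point.
Start: joints at [-1.342, 0.3, 1.521, -0, 1.321, -0.067], TCP at [160.321, -526.105, 182.546] pointing down, gripper open.
Joint ranges: [-3.03, 3.03], [-0.79, 2.21], [0.23, 2.52], [-1.04, 4.18], [0, 3.07], [-2.55, 2.55]. Speed limits (rad/s): [2.22, 2.22, 2.57, 3.14, 3.14, 3.14].

INTERFACE

Orientations are given as [roll, pitch, yaw] about the fixed x, y, z axes, in that order (R = Rz(yaw) Ry(pitch) Rx(roll)).
In Python, from cell import manip gives the robot as it stands.
- The arm moves only by the shell command python3 -m inch 'ROWS' [FORCE]. ROWS is a JSON object of lists of equal length, an entry for each row: "grip": the opening, from -1 (shut) to 1 (fully open), so that 0 is half open; "travel": the shift along the world's x, y, z in cm, a list of three; "turn": the turn, a rotation vector about the world's x, y, z in degrees, a list of three. A call has 1 to 10 rows; each row is the pose to reach, as a shift and turn from the pose measured when the call began; what a row does not reach only later rows make up. A row lasts 1/8 s, in which the tool goes at most 62.5 mm and 10.7 degrees, less where a joint would pass 70% of its speed; a pose out of reach is approached as far as the arm can. A call with a gripper value outside its range is refused whole. The fingers move at their own pace and stop on an object; FORCE is the grip in N (left out, the last holds). Time passes only in rows, so rows that repeat a pose let the fingers close. It gives the time, the measured TCP pose, the force and the opening at its end, in the units of the state.
- manip.read_state(): the state, without advancing time (a new reading comes with each control period).
- manip.camera(name): name is "side" or "top" or "wrist"; returns (picture, depth): 480x640x3 uint8, red, green, blue; 480x640 float32, mm along the optical axis (not along the pixel's ray), 0 where there is no reading.
- manip.calibration(name): a dict with "fx", "fy", "cx", "cy" (pixels), "k1" (the pictures are not rectified: a ray, as slopes to the right and down, at radius r is drawn at 1 + k1 r^2 times it, then the intrinsics apply), "world_from_camera" (4x4, takes a point from camera to world coordinates). Camera axes: x right, y up, looking along -z (the intrinsics and any distortion apply to the point x, -y, -z); pixel columns grow to the right and rows downward; lengths in mm; the calibration is good to about 2 mm. A picture is of the moment at which its call begins: read the wrist's pose just before it. calibration takes no time and is no camera call; for the wrist camera it gives the pose at the moment of the call.
- manip.sign_off(): hands the job in, once; it reports no verdict.
Trained networks look in the newest picture that a camera, given by its name, has taken for a name from the list of things; names that differ only in an ending like _2 or _b are one class to them, and where a whole thing is asked for, a point or a joint stands for the part that bears it (a point fixed in the world has none). Each returns a list of dicts, best first, with "p" (0 to 1); they miss things now and then, are a little off and sometimes report something else, mostly with a low value. They report only what shows in the picture. A call takes as long as a camera call.
- manip.look_for(camera, label): "bbox" ([left, top, right, bottom] in pixels, round what is visible of it).
The state is a dict: "clock": time; "joints": joint angles; "qd": joint speeds; "effort": joint torques, N m; "eef_pos": TCP position; "eef_rot": TCP orientation; "wrist_force": force on the tool from outside, world axes, zero at the start; "moment": the same for the moment, N m; "finger_gap": finger opening in mm.
Only numpy, scipy, OpenCV 4.12 (cv2) and the standard library are available. Lean on these libraries where they do the work, as an engineer would, in place of code of your own. Each camera call takes 0.05 s, during which the arm holds its last target.

TASK

Take the glazed door out of the slotted rest, lower it onto the cabinet's hinge so that both of its knuckles go fully home over the two upright pins, feeling for the pins gently and without forcing, dropping or slamming the door, then swing it shut against the cabinet and let go. Leave the dummy board, the canister, the marking tube and the pot standing where they are.

Things in the scene. Friction and masses are not known exactly. Their poses are not given: they have to be found in the camera images.
- cabinet: Small plywood queen-cage cabinet, fixed, 150 deep (its x), 208 wide (y), 198 high. Origin: centre of its underside; x points to its back, z up. Its open front is the plane x = -75, looking to -x. On the front, at the -y edge, a steel hinge strip has two lugs (radius 8.5, tops at z = 45 and 145), each with an upright pin, diameter 8.4, 16.5 high, edge broken 0.5 mm, one exactly above the other.
- pin_nominal (a point): Middle of the hinge adjustment, at (-90.5, -84, 145) in the cabinet's frame, axes as the cabinet's. The strip is screwed through cross slots, so the foot of the upper pin stands anywhere from 9 mm to one side to 9 mm to the other side of here along y (x and z are exact); the lower pin is 100 below it. Where they stand is not measured: see or feel it. The strip does not shift.
- door: Loose glazed wooden door, 150 wide (its y), 170 high (z), 14 thick (x), about 0.3 kg, upright in the rest. Origin: centre of the underside. On the front face (x = -7): a knob (19 proud) near the +y edge at z = 85 and two steel straps (2.5 proud, z = 32 to 48 and 132 to 148, from the -y edge to y = -12) that carry the knuckles past the -y edge.
- door_top (a point): Middle of the door's top edge, at (0, 0, 170) in the door's frame; bare wood on both faces for 30 mm below it: a place to pinch. Hung and shut, the door's axes are parallel to the cabinet's, its back within 3 mm of the cabinet's front. It opens by turning anticlockwise seen from above (its yaw rises above the cabinet's), freely to beyond 90 degrees.
- upper_knuckle (a point): Centre of the lower mouth of the door's upper knuckle, an upright steel tube 20 high, bore 10.4, outside diameter 17, at (-7, -87, 130) in the door's frame; fully home it rests on the upper lug.
- lower_knuckle (a point): The same for the lower knuckle, at (-7, -87, 30) in the door's frame; fully home it rests on the lower lug.
- rest: Fixed wooden rest, 150 (its x) x 100 (its y), 30 high, with two grooves along its y at x = -38 and +38, 17 wide, floor at z = 10. The door stands in one, the dummy board in the other; their axes are parallel to the rest's. Origin: centre of its underside.
- dummy_board: Plain hive dummy board, 12 thick (x) x 140 wide (y) x 144 high with a 168 wide top bar, no hinges; bystander. Origin: centre of its underside.
- canister: Screw-top aluminium canister, diameter 72, 106 high; bystander. Origin: centre of its underside.
- marking_tube: Clear queen marking tube standing on end, diameter 40 at the foot, 120 high; bystander. Origin: centre of its underside.
- staple_pot: Cream ceramic pot of frame staples, diameter 76, 62 high; bystander. Origin: centre of its underside.

How it is judged:
By the outcome, as a careful person would: the job done as asked, in the order asked, and still so for the second after the job is handed in, with the robot touching nothing.
It also fails if it takes over 72 s, if anything falls off the work surface, if the arm or the gripper's body presses on something with over 40 N, if the wrist force passes 120 N, or if a joint passes its speed limit or range.

## Working session

There is one attempt and no reset: what is moved stays moved. The work goes in short steps, Python scripts to look and compute and a shell command to move; the robot and the scene stay as the last step left them, time stands still between calls to the robot, and variables do not carry over. Pictures are saved under pics/ and viewed, and the job is handed in when it is done.

```bash
ls -la; mkdir -p pics; cat > h.py <<'E'
import numpy as np, cv2
from cell import manip
def cal(n):
    c=manip.calibration(n); return c
def snap(n,f):
    c=cal(n); im,d=manip.camera(n); cv2.imwrite(f'pics/{f}.png',im[:,:,::-1]); np.savez(f'/tmp/{f}.npz',im=im,d=d,**{k:np.array(c[k]) for k in c}); return im,d,c
def load(f): return np.load(f'/tmp/{f}.npz')
def pts(f,us,vs,dd=None):
    z=load(f); K=np.array([[z['fx'],0,z['cx']],[0,z['fy'],z['cy']],[0,0,1]],float)
    us=np.atleast_1d(us).astype(float);vs=np.atleast_1d(vs).astype(float)
    s=cv2.undistortPoints(np.stack([us,vs],-1)[:,None],K,np.array([float(z['k1']),0,0,0]))[:,0]
    if dd is None: dd=z['d'][vs.astype(int),us.astype(int)]
    P=np.stack([s[:,0]*dd,-s[:,1]*dd,-dd*np.ones(len(s)),np.ones(len(s))],-1)
    return (P@z['world_from_camera'].T)[:,:3]
def cloud(f):
    z=load(f); v,u=np.mgrid[0:480,0:640]; return pts(f,u.ravel(),v.ravel(),z['d'].ravel()).reshape(480,640,3), z['d']>0, z['im']
def proj(f,P):
    z=load(f); T=np.linalg.inv(z['world_from_camera']); P=np.atleast_2d(P); p=(np.c_[P,np.ones(len(P))]@T.T)[:,:3]
    s=np.stack([p[:,0]/-p[:,2],-p[:,1]/-p[:,2]],-1); r=(s**2).sum(1); s=s*(1+float(z['k1'])*r)[:,None]
    return np.stack([s[:,0]*z['fx']+z['cx'],s[:,1]*z['fy']+z['cy']],-1)
E
python3 - <<'E'
from h import *
for n in ['side','top','wrist']:
    im,d,c=snap(n,n+'0'); print(n,{k:np.round(c[k],3).tolist() for k in c},(d>0).mean())
    for l in ['cabinet','pin_nominal','door','upper_knuckle','rest','dummy_board','canister','marking_tube','staple_pot']:
        try: print(l,[(round(x['p'],2),np.round(x['bbox']).tolist()) for x in manip.look_for(n,l)][:2])
        except Exception as e: print(l,e)
print(manip.read_state())
E
```

```text
total 12
drwxr-xr-x  3 agent agent 4096 Dec  7 14:41 .
drwxr-xr-x 23 root  root  4096 Dec  7 14:41 ..
drwxr-xr-x  2 agent agent 4096 Dec  7 14:41 pics
side {'fx': 434.784, 'fy': 434.784, 'cx': 313.221, 'cy': 242.164, 'k1': -0.099, 'world_from_camera': [[0.982, 0.081, -0.173, 479.089], [-0.191, 0.458, -0.868, -754.258], [0.009, 0.885, 0.465, 547.505], [0.0, 0.0, 0.0, 1.0]]} 0.9959114583333334
cabinet [(0.84, [192.0, 174.0, 289.0, 275.0])]
pin_nominal [(0.79, [192.0, 175.0, 290.0, 274.0])]
door [(0.96, [228.0, 289.0, 279.0, 444.0]), (0.3, [361.0, 237.0, 397.0, 286.0])]
upper_knuckle [(0.81, [226.0, 289.0, 282.0, 447.0])]
rest [(0.92, [219.0, 362.0, 332.0, 438.0])]
dummy_board [(0.83, [274.0, 293.0, 324.0, 428.0])]
canister [(0.98, [359.0, 238.0, 394.0, 288.0])]
marking_tube [(0.8, [341.0, 204.0, 359.0, 251.0])]
staple_pot [(0.98, [365.0, 281.0, 402.0, 326.0])]
top {'fx': 440.249, 'fy': 440.249, 'cx': 316.649, 'cy': 246.409, 'k1': -0.078, 'world_from_camera': [[0.007, 0.987, -0.163, 514.439], [-1.0, 0.006, -0.006, -16.779], [-0.005, 0.163, 0.987, 811.015], [0.0, 0.0, 0.0, 1.0]]} 0.99598
[... 946 characters left out ...]
d []
canister []
marking_tube []
staple_pot []
{'clock': 1.5, 'joints': array([-1.34158225e+00,  2.99922247e-01,  1.52097863e+00, -1.63449590e-05,
        1.32067917e+00, -6.66119502e-02]), 'qd': array([-0.00125437, -0.00147855, -0.00129348,  0.00034271, -0.0002466 ,
        0.00061414]), 'effort': array([ 1.69622905e-03, -5.31658494e+01, -3.52912939e+01,  7.09818327e-02,
        2.13322858e-02,  4.35999908e-06]), 'eef_pos': array([ 160.32901635, -526.11737656,  182.54242388]), 'eef_rot': array([3.14158113e+00, 1.66406276e-05, 2.95830076e-01]), 'wrist_force': array([0.77085544, 0.14917617, 0.37222551]), 'moment': array([ 0.0289559 , -0.04476494,  0.00042759]), 'finger_gap': 93.6356024492218}
```

View pics/side0.png

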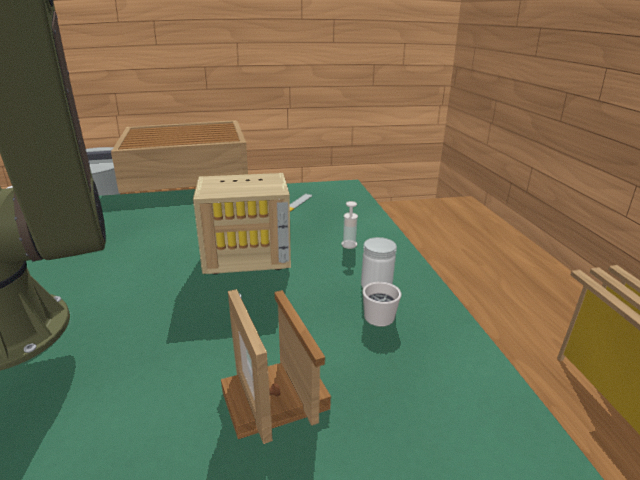

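View pics/top0.png

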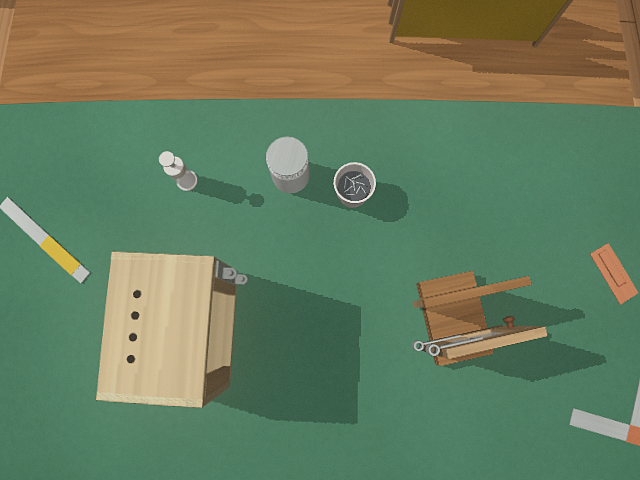

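View zooms.

```bash
python3 - <<'E'
from h import *
t=load('top0')['im'][:,:,::-1]; s=load('side0')['im'][:,:,::-1]
a=cv2.resize(t[240:310,200:270],(560,560),interpolation=cv2.INTER_CUBIC)
cv2.imwrite('pics/z1.png',a)
a=cv2.resize(t[260:375,400:560],(800,575),interpolation=cv2.INTER_CUBIC); cv2.imwrite('pics/z2.png',a)
a=cv2.resize(s[165:285,185:305],(600,600),interpolation=cv2.INTER_CUBIC); cv2.imwrite('pics/z3.png',a)
E
```

```text
(no output)
```

View pics/z1.png

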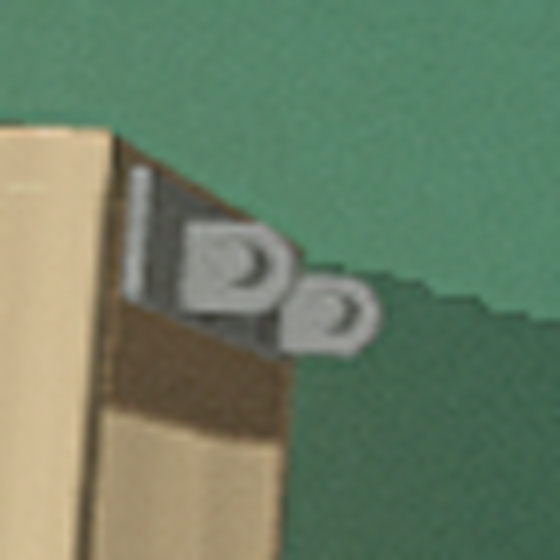

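View pics/z2.png

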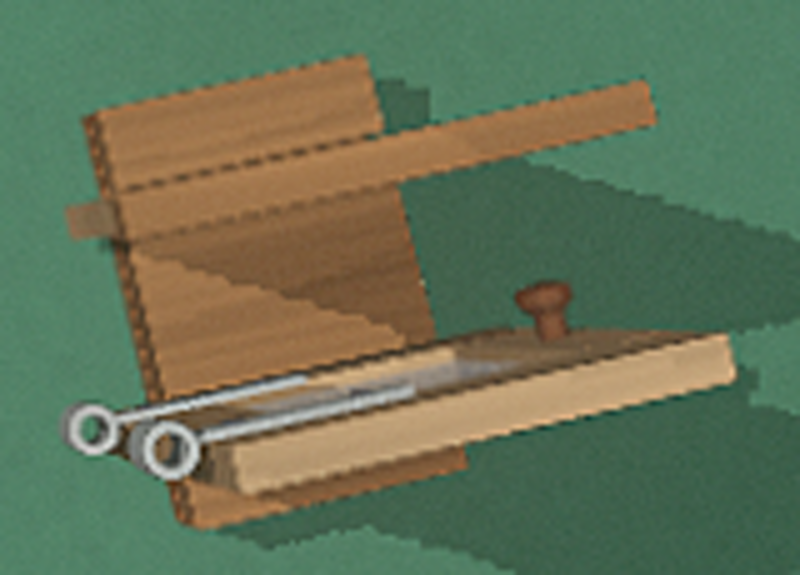

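View pics/z3.png

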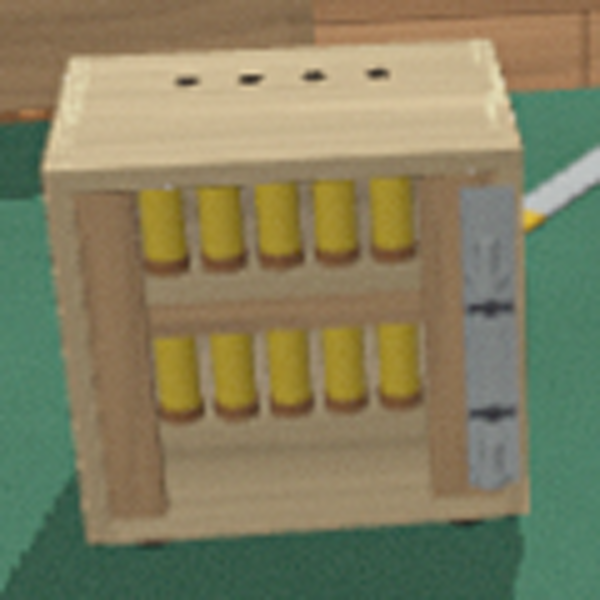

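```bash
python3 - <<'E'
from h import *
for f in ['top0','side0']:
    C,ok,im=cloud(f)
    m=ok&(C[...,2]>20)&(C[...,2]<215)&(C[...,0]>250)&(C[...,0]<720)
    # cabinet top
    t=ok&(abs(C[...,2]-198)<6)&(C[...,1]>50)
    r=cv2.minAreaRect(C[t][:,:2].astype(np.float32)); print(f,'cabtop',t.sum(),np.median(C[t][:,2]),r, cv2.boxPoints(r).round(1).tolist())
    # door/board tops
    for lo,hi,n in [(170,190,'door'),(146,160,'board')]:
        t=ok&(C[...,2]>lo)&(C[...,2]<hi)&(C[...,1]<-60)&(C[...,0]>250)&(C[...,0]<600)&(C[...,1]>-420)
        P=C[t]; r=cv2.minAreaRect(P[:,:2].astype(np.float32)); print(n,t.sum(),np.median(P[:,2]),r,cv2.boxPoints(r).round(1).tolist())
# cabinet front plane from side
C,ok,im=cloud('side0')
P=C[192+3:270,200:290].reshape(-1,3); 
# strip of the top edge front
v,u=np.mgrid[199:201,205:280]
C1=C[199:202,205:280].reshape(-1,3); print(C1[::20].round(1))
# front frame: left stile
C1=C[205:265,202:206].reshape(-1,3);print(np.median(C1,0)); 
C1=C[200:262,272:277].reshape(-1,3);print(np.median(C1,0))
E
```

```text
top0 cabtop 15832 197.83120408804837 ((500.4677429199219, 211.715576171875), (151.78163146972656, 208.65847778320312), 87.8426513671875) [[393.3999938964844, 139.8000030517578], [601.9000244140625, 132.0], [607.5999755859375, 283.6000061035156], [399.1000061035156, 291.5]]
door 1099 179.78390984295243 ((482.6053161621094, -270.48651123046875), (15.152352333068848, 149.60641479492188), 11.744683265686035) [[460.0, -198.8000030517578], [490.3999938964844, -345.29998779296875], [505.20001220703125, -342.20001220703125], [474.79998779296875, -195.6999969482422]]
board 1297 154.04224391082073 ((519.0787353515625, -257.265869140625), (89.15364074707031, 181.7913818359375), 13.111743927001953) [[455.0, -178.89999389648438], [496.29998779296875, -355.8999938964844], [583.0999755859375, -335.70001220703125], [541.9000244140625, -158.60000610351562]]
side0 cabtop 3469 196.92768519608012 ((771.69091796875, 1020.9906616210938), (2329.6708984375, 1927.9737548828125), 0.017959484830498695) [[-393.3999938964844, 1984.5999755859375], [-392.79998779296875, 56.599998474121094], [1936.800048828125, 57.
[... 253 characters left out ...]
347.5], [504.1000061035156, -344.5], [472.6000061035156, -195.8000030517578]]
board 1140 153.2657720880975 ((517.5999145507812, -260.52789306640625), (90.44857788085938, 178.5208740234375), 12.025490760803223) [[454.79998779296875, -182.60000610351562], [492.0, -357.29998779296875], [580.4000244140625, -338.3999938964844], [543.2000122070312, -163.8000030517578]]
[[418.9 141.5 194.5]
 [461.5 138.8 192.4]
 [504.4 133.5 191.4]
 [547.8 134.2 188.1]
 [429.4 138.8 192.4]
 [472.1 138.4 189.5]
 [515.1 134.5 187.9]
 [558.6 133.2 185.3]
 [439.9 137.9 189.7]
 [482.6 137.1 186.9]
 [529.5 204.4 156.3]
 [569.4 131.9 182.7]]
[407.01785334 139.99842014 110.48796093]
[565.06040762 133.70476095 110.99947421]
```

```bash
python3 -m inch '{"grip":[0.1,0.1,0.1,0.1,0.1,0.1,0.1,0.1,0.1,0.1],"travel":[[2,1,4],[6,5,7],[10,9,7],[15,12,7],[19,15,7],[23,18,7],[27,21,7],[30,24,7],[32.2,25.5,7],[32.2,25.5,7]],"turn":[[0,0,8],[0,0,18],[0,0,28],[0,0,38],[0,0,48],[0,0,58],[0,0,68],[0,0,78],[0,0,84.8],[0,0,84.8]]}' 40
python3 - <<'E'
from h import *
snap('wrist','w1'); s=manip.read_state(); print(s['clock'],s['eef_pos'],s['eef_rot'],s['finger_gap'],s['wrist_force'])
for f,uv,z in [('top0',(228.75,272),161.5)]:
    z0=load(f); 
    # intersect ray with height
    a=pts(f,uv[0],uv[1],100.)[0]; b=pts(f,uv[0],uv[1],800.)[0]; print(a+(b-a)*(z-a[2])/(b[2]-a[2]))
E
```

```text
clock: 2.75
eef_pos: [483.2, -270.1, 252.3]
eef_rot: [-3.141, -0.0, 1.778]
wrist_force: [0.1, -1.1, -0.6]
finger_gap: 51.5
2.8 [ 482.4393122  -270.85122012  252.34144262] [-3.14126968e+00 -1.84601514e-04  1.77538848e+00] 51.954510189652225 [-0.07880455  0.55878959  0.09482322]
[582.63075413 117.9094721  161.5       ]
```

View pics/w1.png

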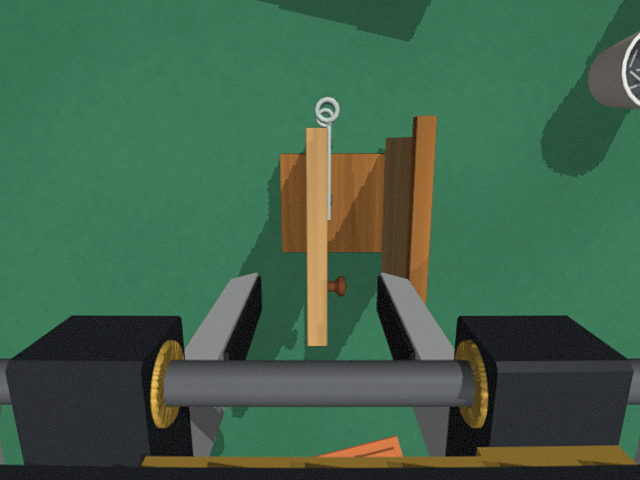

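```bash
python3 - <<'E'
from h import *
C,ok,im=cloud('w1')
t=ok&(C[...,2]>172)&(C[...,2]<188); t[:100]=0; t[350:]=0; t[:,:295]=0; t[:,324:345]=t[:,324:345]; t[:,345:]=0
lab=cv2.connectedComponents(t.astype(np.uint8))[1]; t=t&(lab==lab[200,317])
P=C[t]; print(t.sum(),np.median(P[:,2])); r=cv2.minAreaRect(P[:,:2].astype(np.float32)); print(r,cv2.boxPoints(r).round(1).tolist())
for f in ['top0']:
  C,ok,im=cloud(f)
  for n,b in dict(can=[265,139,306,193],tube=[160,155,195,186],pot=[337,163,375,209]).items():
    P=C[b[1]:b[3],b[0]:b[2]].reshape(-1,3); P=P[P[:,2]>25]; print(n,P.min(0).round(),P.max(0).round())
E
```

```text
4577 179.5574589337429
((481.4358825683594, -270.4974060058594), (14.046622276306152, 149.74729919433594), 11.999120712280273) [[459.0, -198.6999969482422], [490.1000061035156, -345.20001220703125], [503.8999938964844, -342.29998779296875], [472.70001220703125, -195.8000030517578]]
can [514. -17.  25.] [818.  75. 811.]
tube [514. -17.  25.] [794. 257. 811.]
pot [ 514. -113.   25.] [791. -17. 811.]
```

```bash
python3 -m inch '{"grip":[0.1,0.1,0.1,0.1,-1,-1,-1,-1],"travel":[[-0.1,0.03,-4],[-0.1,0.03,-8],[-0.1,0.03,-10.2],[-0.1,0.03,-10.2],[-0.1,0.03,-10.2],[-0.1,0.03,-10.2],[-0.1,0.03,-10.2],[-0.1,0.03,-10.2]],"turn":[[0,0,0.3],[0,0,0.3],[0,0,0.3],[0,0,0.3],[0,0,0.3],[0,0,0.3],[0,0,0.3],[0,0,0.3]]}' 40
python3 -c "
from cell import manip
s=manip.read_state();print(s['clock'],s['finger_gap'],s['wrist_force'],s['moment'],s['eef_pos'])"
```

```text
clock: 3.8
eef_pos: [481.5, -270.6, 150.6]
eef_rot: [-3.141, 0.0, 1.781]
wrist_force: [-0.9, 0.4, -0.8]
finger_gap: 15.0
3.8 14.950166639547518 [-0.91522165  0.37417178 -0.75911969] [-0.00053153 -0.15568258 -0.02078913] [ 481.48865166 -270.57403507  150.6120872 ]
```

```bash
python3 -m inch '{"grip":[-1,-1,-1,-1,-1,-1,-1,-1],"travel":[[0,0,0],[0,0,0],[0,0,0.5],[0,0,1.5],[0,0,3],[0,0,5],[0,0,7],[0,0,7]],"turn":[[0,0,0],[0,0,0],[0,0,0],[0,0,0],[0,0,0],[0,0,0],[0,0,0],[0,0,0]]}' 40
python3 - <<'E'
from h import *
snap('wrist','w2');
s=manip.read_state();print(s['clock'],s['finger_gap'],s['wrist_force'],s['moment'],s['eef_pos'])
C,ok,im=cloud('top0')
for n,(u,v) in dict(can=(287,150),tube=(167,159),pot=(355,175)).items():print(n,C[v,u])
E
```

```text
clock: 4.8
eef_pos: [482.1, -270.9, 222.7]
eef_rot: [3.139, 0.003, 1.781]
wrist_force: [-0.9, 0.9, -4.5]
finger_gap: 13.2
4.85 13.610288523486023 [-0.1401276   0.37887306 -3.79919185] [-0.04652617 -0.06262356 -0.05073072] [ 481.6496744  -270.68443592  221.21508638]
can [796.76427114  39.16945042 104.74032921]
tube [774.71942078 237.96853776 121.54510945]
pot [775.88226296 -81.26847717  37.04678438]
```

View pics/w2.png

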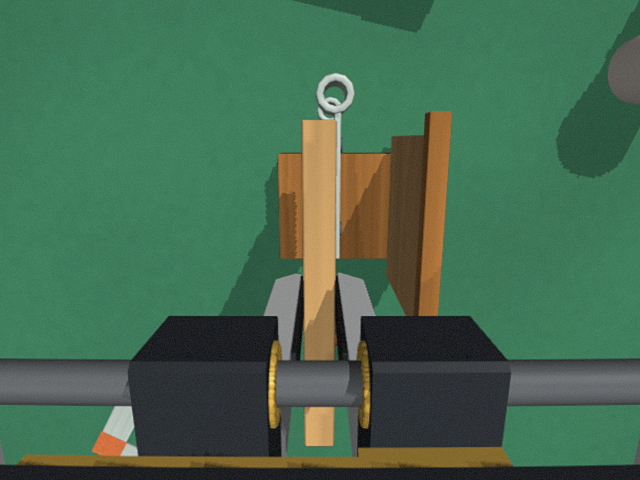

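```bash
python3 -m inch '{"grip":[-1,-1,-1,-1,-1,-1,-1,-1,-1],"travel":[[0,1.0,0.5],[1.0,4.5,0.5],[2.5,9,0.5],[4.5,14,0.5],[6.3,18.5,0],[8,22.5,-1],[9,25.5,-2.5],[9.35,26.87,-3.5],[9.35,26.87,-3.5]],"turn":[[0,0,0],[0,0,-2],[0,0,-4],[0,0,-6],[0,0,-8],[0,0,-10],[0,0,-12],[0,0,-12],[0,0,-12]]}' 40
python3 - <<'E'
from h import *
snap('wrist','w3');snap('top','t3')
s=manip.read_state();print(s['clock'],s['finger_gap'],s['wrist_force'],s['moment'],s['eef_pos'],s['eef_rot'])
t=load('t3')['im'][:,:,::-1]
cv2.imwrite('pics/t3z.png',cv2.resize(t[230:350,200:360],(800,600),interpolation=cv2.INTER_CUBIC))
E
```

```text
clock: 5.98
eef_pos: [574.6, -1.6, 185.4]
eef_rot: [-3.141, 0.001, 1.573]
wrist_force: [-0.2, -0.5, -3.1]
finger_gap: 13.3
6.075 13.417203089201946 [-0.71137     0.24687057 -3.43060224] [-0.04337408 -0.08242972  0.02538415] [575.02346928  -2.86360583 186.67113231] [3.14039741e+00 1.37687751e-03 1.57104445e+00]
```

View pics/w3.png

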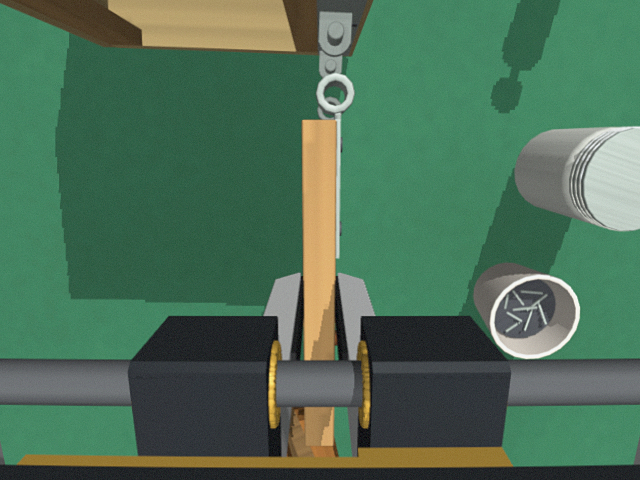

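View pics/t3z.png

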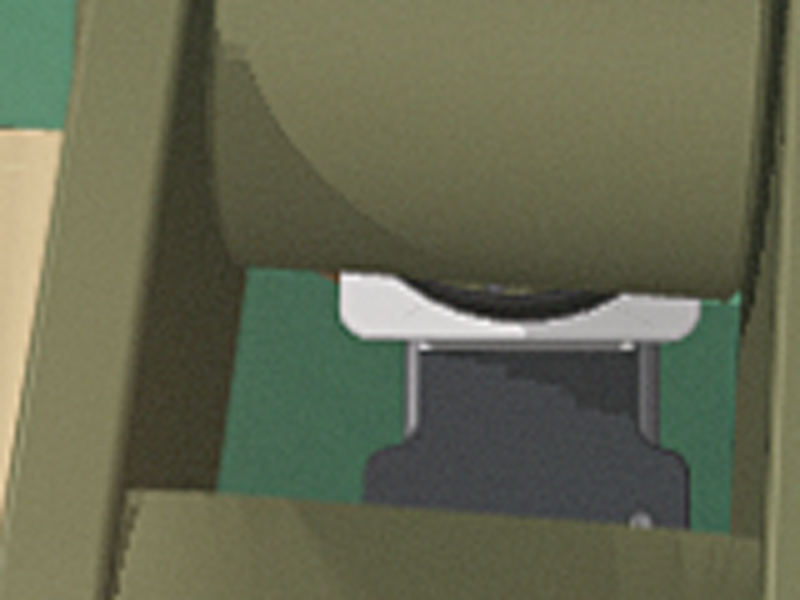

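```bash
python3 - <<'E'
from h import *
t=load('w3')['im'][:,:,::-1]
cv2.imwrite('pics/w3z.png',cv2.resize(t[0:125,270:390],(576,600),interpolation=cv2.INTER_CUBIC))
E
```

```text
(no output)
```

View pics/w3z.png

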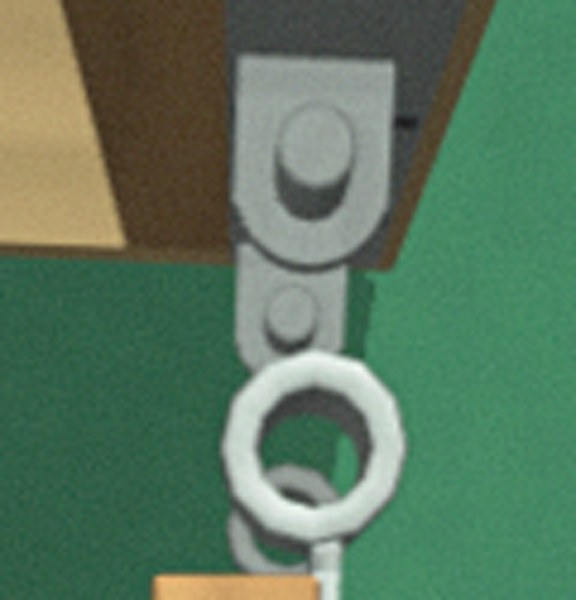

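```bash
cat >> h.py <<'E'
def atz(f,u,v,z):
    a=pts(f,u,v,100.)[0]; b=pts(f,u,v,800.)[0]; return a+(b-a)*(z-a[2])/(b[2]-a[2])
E
python3 - <<'E'
from h import *
f='w3'; z=load(f); print(z['world_from_camera'].round(3))
for n,u,v,h in [('upin',335.8,30,161.5),('uk',335.4,92.9,195.6),('lpin',330.8,64.2,61.5),('lk',330,108.3,95.6)]:
    print(n,atz(f,u,v,h).round(2), 'depthpt',pts(f,u,v).round(1))
# depth on ring & pin tops
C,ok,im=cloud(f)
print(C[88:99,318:322,2].round(1).tolist()); print('pin',C[27:33,333:339,2].mean(), 'ring', [C[v,u,2].round(1) for u,v in [(335,76),(335,110),(319,92),(352,92),(346,82),(325,82)]])
print('doortop',np.median(C[130:250,308:330].reshape(-1,3),0), 'cabtop')
E
```

```text
[[ 1.00000e+00 -2.00000e-03  0.00000e+00  5.74328e+02]
 [ 2.00000e-03  9.73000e-01  2.32000e-01  6.52550e+01]
 [-1.00000e-03 -2.31000e-01  9.73000e-01  3.87152e+02]
 [ 0.00000e+00  0.00000e+00  0.00000e+00  1.00000e+00]]
upin [582.41 118.06 161.5 ] depthpt [[582.4 118.2 161. ]]
uk [581.28  84.96 195.6 ] depthpt [[588.4 105.1   0. ]]
lpin [582.62 118.53  61.5 ] depthpt [[582.6 118.6  61.1]]
lk [581.45  85.54  95.6 ] depthpt [[579.   78.6 195. ]]
[[192.4, 192.6, 194.3, 194.7], [193.5, 193.7, 193.2, 193.4], [192.7, 193.0, 193.7, 193.5], [194.4, 195.0, 194.3, 194.8], [194.1, 195.1, 193.2, 194.4], [194.3, 194.0, 193.8, 193.3], [194.3, 193.7, 194.4, 387.2], [193.4, 193.0, 193.2, 194.5], [193.2, 192.9, 195.1, 193.5], [194.7, 194.3, 194.0, 194.7], [193.9, 193.8, 193.7, 194.4]]
pin 160.97275079463455 ring [np.float64(195.0), np.float64(194.2), np.float64(195.1), np.float64(195.2), np.float64(194.9), np.float64(192.9)]
doortop [574.26418884  45.62427408 214.1427868 ] cabtop
```

```bash
python3 -m inch '{"grip":[-1,-1,-1,-1,-1],"travel":[[0.1,0.8,0],[0.12,2,0],[0.12,3,0],[0.12,3.3,0],[0.12,3.3,0]],"turn":[[0,0,0],[0,0,0],[0,0,0],[0,0,0],[0,0,0]]}'
python3 - <<'E'
from h import *
snap('wrist','w4')
s=manip.read_state();print(s['clock'],s['finger_gap'],s['wrist_force'],s['moment'],s['eef_pos'],s['eef_rot'])
t=load('w4')['im'][:,:,::-1]
cv2.imwrite('pics/w4z.png',cv2.resize(t[0:125,270:390],(576,600),interpolation=cv2.INTER_CUBIC))
E
```

```text
clock: 6.7
eef_pos: [576.2, 30.4, 186.6]
eef_rot: [3.141, 0.001, 1.571]
wrist_force: [-0.1, -0.4, -3.3]
finger_gap: 13.6
6.75 13.29101116360857 [ 0.16718092 -0.22047512 -3.67879209] [-0.13800432 -0.06258149  0.00725442] [576.20474844  30.13622088 186.64456253] [3.14050514e+00 1.49527924e-03 1.57128506e+00]
```

View pics/w4z.png

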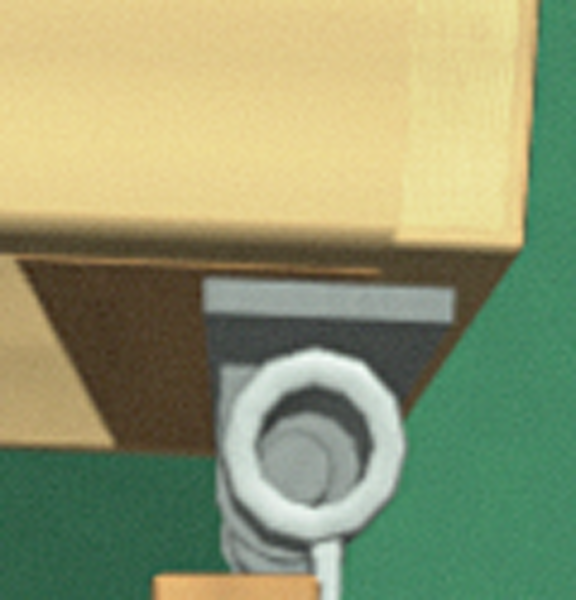

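```bash
python3 - <<'E'
from h import *
f='w4'
g=cv2.cvtColor(load(f)['im'],cv2.COLOR_RGB2GRAY); z=cv2.resize(g[70:118,310:360],None,fx=12,fy=12,interpolation=cv2.INTER_CUBIC); cv2.imwrite('pics/w4zz.png',cv2.normalize(z,None,0,255,cv2.NORM_MINMAX))
for n,u,v,h in [('upin',332.1,96.7,161.5),('uk',335.4,92.9,195.3)]: print(n,atz(f,u,v,h).round(2))
E
```

```text
upin [582.68 118.69 161.5 ]
uk [583.04 117.08 195.3 ]
```

View pics/w4zz.png

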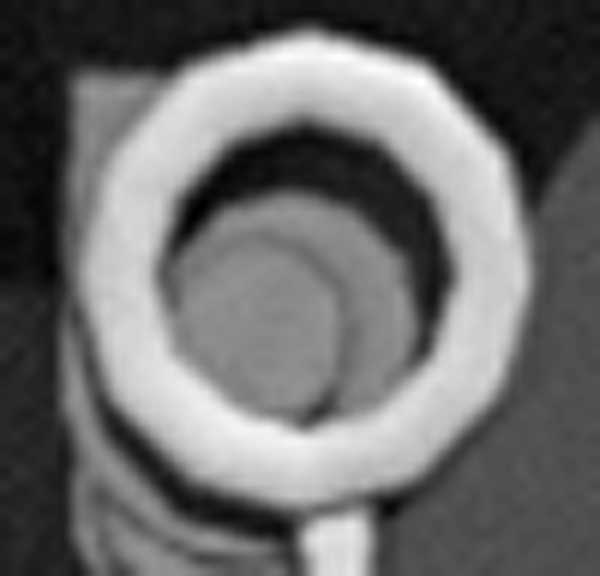

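```bash
python3 - <<'E'
from h import *
f='w4'
for n,u,v,h in [('upin',331.4,96.9,161.5),('uktop',335.7,92.6,195.3),('mouth',334.2,96.3,175.3)]: print(n,atz(f,u,v,h).round(2))
E
```

```text
upin [582.32 118.59 161.5 ]
uktop [583.17 117.21 195.3 ]
mouth [583.25 117.58 175.3 ]
```

```bash
python3 -m inch '{"grip":[-1,-1,-1,-1,-1],"travel":[[-0.09,0.11,0],[-0.09,0.11,-0.4],[-0.09,0.11,-0.8],[-0.09,0.11,-1],[-0.09,0.11,-1]],"turn":[[0,0,0],[0,0,0],[0,0,0],[0,0,0],[0,0,0]]}'
python3 - <<'E'
from h import *
snap('wrist','w5')
s=manip.read_state();print(s['clock'],s['finger_gap'],s['wrist_force'],s['moment'],s['eef_pos'],s['eef_rot'])
f='w5'
g=cv2.cvtColor(load(f)['im'],cv2.COLOR_RGB2GRAY); z=cv2.resize(g[70:118,310:360],None,fx=12,fy=12,interpolation=cv2.INTER_CUBIC); cv2.imwrite('pics/w5zz.png',cv2.normalize(z,None,0,255,cv2.NORM_MINMAX))
E
```

```text
clock: 7.38
eef_pos: [575.3, 31.2, 176.4]
eef_rot: [3.141, 0.001, 1.571]
wrist_force: [0.3, -0.1, -4.0]
finger_gap: 13.1
7.425 13.002932397519043 [-0.22628087 -0.14729725 -3.52905532] [-0.02332169 -0.09074295 -0.00470126] [575.3040807   31.19950068 176.61923842] [3.14054723e+00 1.46579438e-03 1.57115640e+00]
```

View pics/w5zz.png

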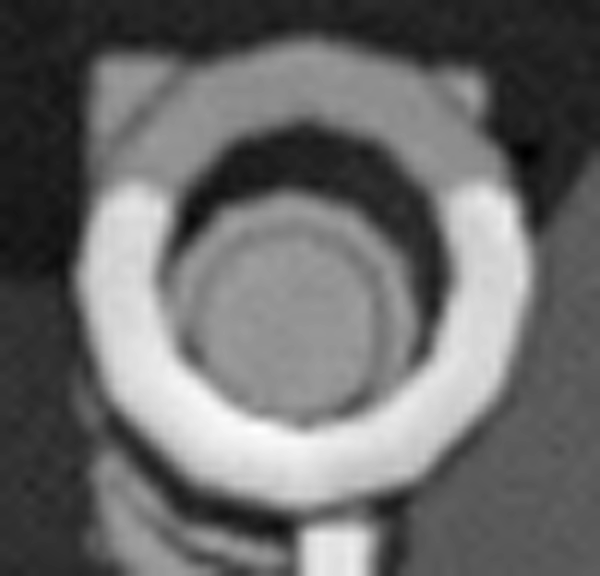

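```bash
python3 -m inch '{"grip":[-1,-1,-1,-1,-1],"travel":[[0,0.03,-0.1],[0,0.03,-0.25],[0,0.03,-0.4],[0,0.03,-0.5],[0,0.03,-0.5]],"turn":[[0,0,0],[0,0,0],[0,0,0],[0,0,0],[0,0,0]]}'
python3 - <<'E'
from h import *
snap('wrist','w6')
s=manip.read_state();print(s['clock'],s['finger_gap'],s['wrist_force'],s['moment'],s['eef_pos'],s['eef_rot'])
f='w6'
g=cv2.cvtColor(load(f)['im'],cv2.COLOR_RGB2GRAY); z=cv2.resize(g[70:118,310:360],None,fx=12,fy=12,interpolation=cv2.INTER_CUBIC); cv2.imwrite('pics/w6zz.png',cv2.normalize(z,None,0,255,cv2.NORM_MINMAX))
E
```

```text
clock: 8.05
eef_pos: [575.3, 31.5, 171.5]
eef_rot: [3.141, 0.001, 1.571]
wrist_force: [0.6, 0.7, -3.5]
finger_gap: 13.2
8.1 13.107428510859357 [ 0.10622285 -0.29719892 -3.78645465] [-0.05847576 -0.08982319  0.0125517 ] [575.32108836  31.51732894 171.62063948] [3.14054852e+00 1.47122846e-03 1.57117072e+00]
```

View pics/w6zz.png

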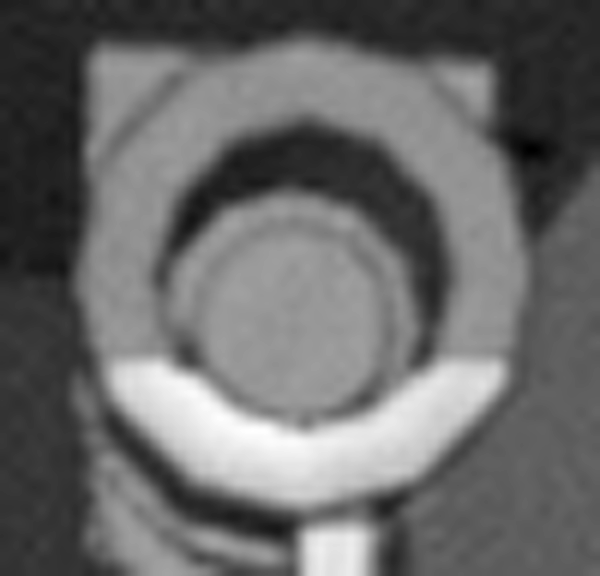

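```bash
python3 -m inch '{"grip":[-1,-1,-1,-1,-1],"travel":[[0,0.02,-0.15],[0,0.02,-0.3],[0,0.02,-0.45],[0,0.02,-0.5],[0,0.02,-0.5]],"turn":[[0,0,0],[0,0,0],[0,0,0],[0,0,0],[0,0,0]]}'
python3 - <<'E'
from h import *
snap('wrist','w7')
s=manip.read_state();print(s['clock'],s['finger_gap'],s['wrist_force'],s['moment'],s['eef_pos'],s['eef_rot'])
f='w7'
g=cv2.cvtColor(load(f)['im'],cv2.COLOR_RGB2GRAY); z=cv2.resize(g[70:118,310:360],None,fx=12,fy=12,interpolation=cv2.INTER_CUBIC); cv2.imwrite('pics/w7zz.png',cv2.normalize(z,None,0,255,cv2.NORM_MINMAX))
E
```

```text
clock: 8.72
eef_pos: [575.3, 31.7, 166.6]
eef_rot: [3.141, 0.001, 1.571]
wrist_force: [-0.5, -0.1, -4.6]
finger_gap: 13.6
8.775 13.401478486042727 [ 0.30833953  0.4615978  -3.33174811] [-0.0340441  -0.0421125  -0.01404112] [575.34236115  31.7103234  166.63911882] [3.14050264e+00 1.48835636e-03 1.57122590e+00]
```

View pics/w7zz.png

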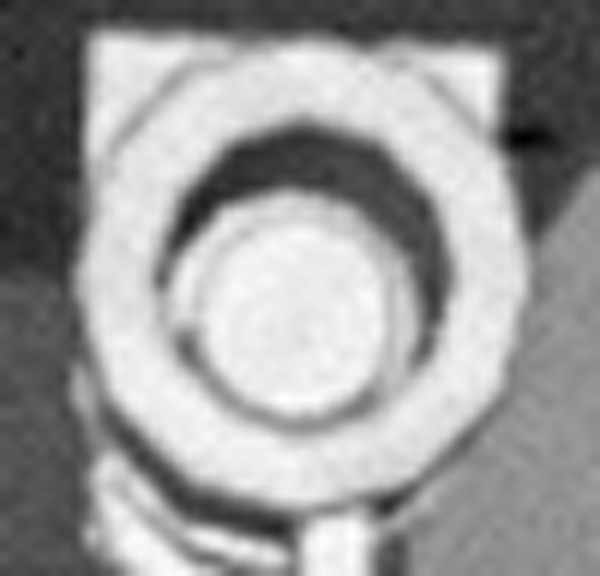

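```bash
python3 -m inch '{"grip":[-1,-1,-1,-1,-1,-1,-1],"travel":[[0,0,-0.15],[0,0,-0.3],[0,0,-0.45],[0,0,-0.6],[0,0,-0.75],[0,0,-0.85],[0,0,-0.85]],"turn":[[0,0,0],[0,0,0],[0,0,0],[0,0,0],[0,0,0],[0,0,0],[0,0,0]]}'
python3 - <<'E'
from h import *
snap('wrist','w8')
s=manip.read_state();print(s['clock'],s['finger_gap'],s['wrist_force'],s['moment'],s['eef_pos'],s['eef_rot'])
f='w8'
g=cv2.cvtColor(load(f)['im'],cv2.COLOR_RGB2GRAY); z=cv2.resize(g[70:118,310:360],None,fx=12,fy=12,interpolation=cv2.INTER_CUBIC); cv2.imwrite('pics/w8zz.png',cv2.normalize(z,None,0,255,cv2.NORM_MINMAX))
E
```

```text
clock: 9.65
eef_pos: [575.3, 31.7, 158.1]
eef_rot: [3.141, 0.001, 1.571]
wrist_force: [-0.6, 0.3, -4.3]
finger_gap: 13.4
9.7 13.582340608559862 [ 0.22722859  0.56233786 -3.55823976] [-0.06500084 -0.07685561 -0.01784311] [575.32738318  31.7310267  158.12585638] [3.14055361e+00 1.45878804e-03 1.57122716e+00]
```

View pics/w8zz.png

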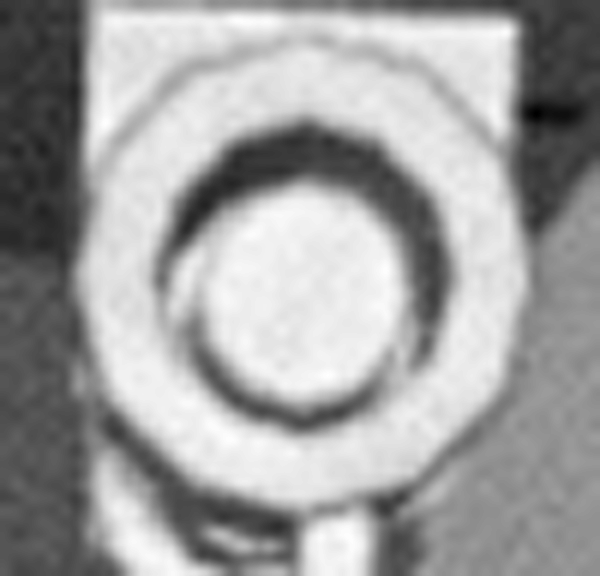

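```bash
python3 -m inch '{"grip":[-1,-1,-1],"travel":[[0,0,-0.07],[0,0,-0.14],[0,0,-0.14]],"turn":[[0,0,0],[0,0,0],[0,0,0]]}'
python3 -m inch '{"grip":[-1,-1,-1],"travel":[[0,0,-0.04],[0,0,-0.06],[0,0,-0.06]],"turn":[[0,0,0],[0,0,0],[0,0,0]]}'
```

```text
clock: 10.07
eef_pos: [575.3, 31.7, 156.6]
eef_rot: [3.141, 0.001, 1.571]
wrist_force: [-0.1, 0.3, -3.5]
finger_gap: 13.4
clock: 10.45
eef_pos: [575.3, 31.7, 156.0]
eef_rot: [3.141, 0.001, 1.571]
wrist_force: [0.3, 0.1, -3.8]
finger_gap: 13.5
```

```bash
python3 -m inch '{"grip":[-1,-1,-1],"travel":[[0,0,-0.03],[0,0,-0.06],[0,0,-0.06]],"turn":[[0,0,0],[0,0,0],[0,0,0]]}'
python3 -c "
from cell import manip
s=manip.read_state();print(s['wrist_force'],s['moment'],s['eef_pos'])"
```

```text
clock: 10.82
eef_pos: [575.3, 31.7, 155.5]
eef_rot: [3.141, 0.001, 1.571]
wrist_force: [-0.2, -0.1, -3.8]
finger_gap: 13.2
[-0.22301086 -0.12754423 -3.83687662] [-0.02354533 -0.06954961 -0.02085417] [575.32439543  31.71523028 155.48529182]
```

```bash
python3 -m inch '{"grip":[-1,-1,-1],"travel":[[0,0,-0.03],[0,0,-0.05],[0,0,-0.05]],"turn":[[0,0,0],[0,0,0],[0,0,0]]}'
python3 -m inch '{"grip":[-1,-1,-1],"travel":[[0,0,-0.03],[0,0,-0.04],[0,0,-0.04]],"turn":[[0,0,0],[0,0,0],[0,0,0]]}'
python3 -c "
from cell import manip
s=manip.read_state();print(s['wrist_force'],s['moment'],s['eef_pos'])"
```

```text
clock: 11.2
eef_pos: [575.4, 31.7, 155.0]
eef_rot: [3.14, 0.002, 1.571]
wrist_force: [0.1, -1.1, -1.7]
finger_gap: 13.4
clock: 11.58
eef_pos: [575.4, 31.6, 154.8]
eef_rot: [3.14, 0.002, 1.571]
wrist_force: [0.1, -2.2, -0.8]
finger_gap: 13.6
[ 0.0828874  -2.21168584 -0.76087175] [-0.27966154 -0.05357291  0.01012058] [575.40958239  31.59008239 154.76354499]
```

```bash
python3 - <<'E'
import numpy as np
r=np.array([575.4-582.6,31.65-118.4])
for a in [2,5,9,14,19,24,29,32,33]:
    t=-np.radians(a);R=np.array([[np.cos(t),-np.sin(t)],[np.sin(t),np.cos(t)]]);print(-a,((R@r-r)/10).round(2).tolist())
E
```

```text
-2 [-0.3, 0.03]
-5 [-0.75, 0.1]
-9 [-1.35, 0.22]
-14 [-2.08, 0.43]
-19 [-2.79, 0.71]
-24 [-3.47, 1.04]
-29 [-4.12, 1.44]
-32 [-4.49, 1.7]
-33 [-4.61, 1.79]
```

```bash
python3 -m inch '{"grip":[-1,-1,-1,-1,-1,-1,-1,-1,-1,-1],"travel":[[-0.3,0.03,0],[-0.75,0.1,0],[-1.35,0.22,0],[-2.08,0.43,0],[-2.79,0.71,0],[-3.47,1.04,0],[-4.12,1.44,0],[-4.49,1.7,0],[-4.61,1.79,0],[-4.61,1.79,0]],"turn":[[0,0,-2],[0,0,-5],[0,0,-9],[0,0,-14],[0,0,-19],[0,0,-24],[0,0,-29],[0,0,-32],[0,0,-33],[0,0,-33]]}'
python3 - <<'E'
from h import *
snap('wrist','w9'); snap('side','s9')
s=manip.read_state();print(s['clock'],s['finger_gap'],s['wrist_force'],s['moment'],s['eef_pos'],s['eef_rot'])
p=s['eef_pos'][:2]; r=p-np.array([582.6,118.4]); print(np.linalg.norm(r))
for a in [3,7,12,17,22,27,31,33]:
    t=-np.radians(a);R=np.array([[np.cos(t),-np.sin(t)],[np.sin(t),np.cos(t)]]);print(-a,((R@r-r)/10).round(2).tolist())
g=load('w9')['im'][:,:,::-1]; cv2.imwrite('pics/w9z.png',cv2.resize(g[0:160,240:440],(750,600),interpolation=cv2.INTER_CUBIC))
g=load('s9')['im'][:,:,::-1]; cv2.imwrite('pics/s9z.png',cv2.resize(g[130:310,160:400],(800,600),interpolation=cv2.INTER_CUBIC))
E
```

```text
clock: 12.82
eef_pos: [529.3, 49.6, 154.8]
eef_rot: [3.14, 0.002, 0.995]
wrist_force: [-0.5, -0.8, -0.9]
finger_gap: 13.4
12.925 13.590603975778945 [-0.0751285  -0.33862752 -1.67122401] [-0.12952136  0.0144708  -0.02409645] [529.35873292  49.44463708 154.78079307] [3.14027537e+00 1.59807142e-03 9.95579478e-01]
87.11759061974068
-3 [-0.35, 0.29]
-7 [-0.8, 0.7]
-12 [-1.32, 1.26]
-17 [-1.78, 1.86]
-22 [-2.2, 2.5]
-27 [-2.55, 3.17]
-31 [-2.79, 3.73]
-33 [-2.9, 4.01]
```

View pics/w9z.png

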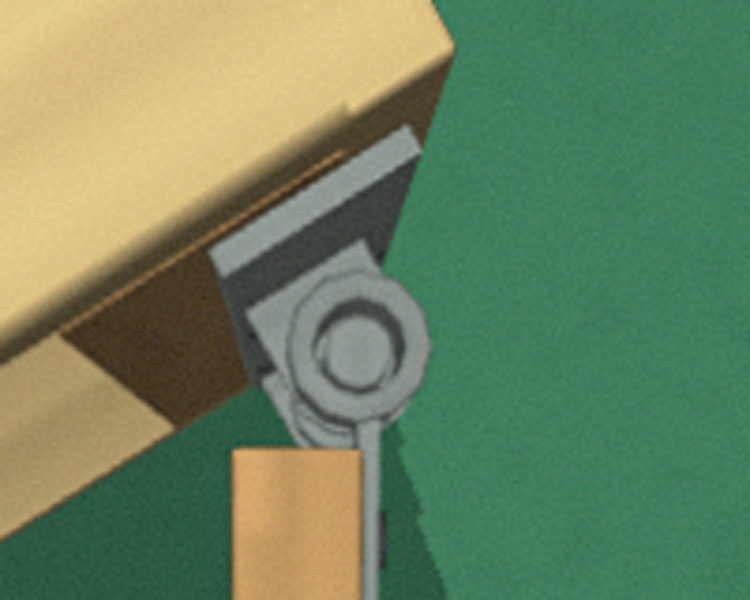

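View pics/s9z.png

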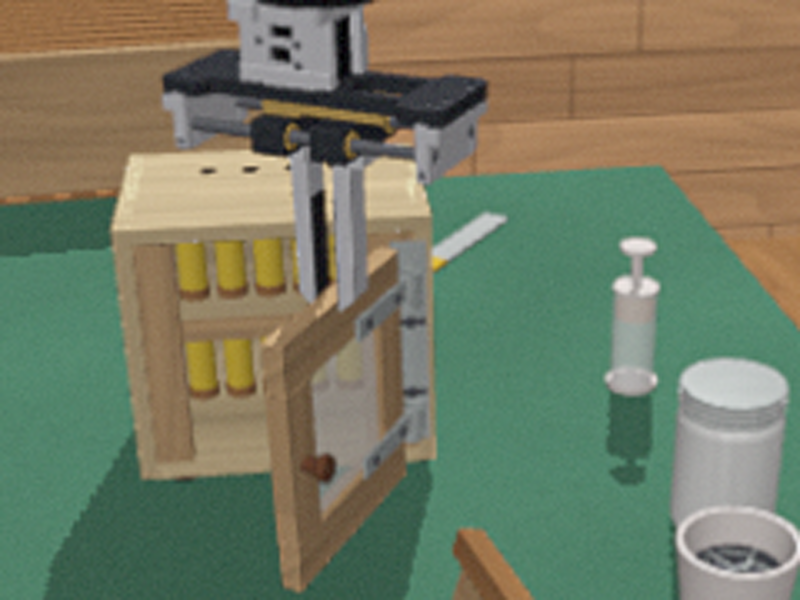

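```bash
python3 -m inch '{"grip":[-1,-1,-1,-1,-1,-1,-1,-1,-1],"travel":[[-0.35,0.29,0],[-0.8,0.7,0],[-1.32,1.26,0],[-1.78,1.86,0],[-2.2,2.5,0],[-2.55,3.17,0],[-2.79,3.73,0],[-2.9,4.01,0],[-2.9,4.01,0]],"turn":[[0,0,-3],[0,0,-7],[0,0,-12],[0,0,-17],[0,0,-22],[0,0,-27],[0,0,-31],[0,0,-33],[0,0,-33]]}'
python3 - <<'E'
from h import *
snap('wrist','w10')
s=manip.read_state();print(s['clock'],s['finger_gap'],s['wrist_force'],s['moment'],s['eef_pos'],s['eef_rot'])
E
```

```text
clock: 14.05
eef_pos: [500.4, 89.6, 154.8]
eef_rot: [3.14, 0.002, 0.42]
wrist_force: [-1.3, -1.1, -1.2]
finger_gap: 13.3
14.1 13.5190524420158 [-0.75287984 -0.18950951 -1.35438918] [-0.18163439  0.10473877 -0.05022326] [500.424053    89.50856044 154.79866039] [3.14025756e+00 1.61615281e-03 4.20790411e-01]
```

View pics/w10.png

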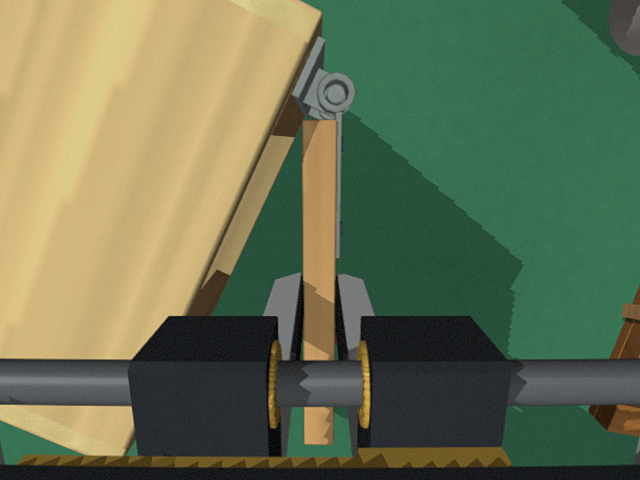

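```bash
python3 -m inch '{"grip":[-0.6,-0.4,-0.4,-0.4,-0.4,-0.4,-0.4],"travel":[[0,0,0],[0,0,0],[0,0,0],[0,0,1],[0,0,3],[0,0,5],[0,0,5]],"turn":[[0,0,0],[0,0,0],[0,0,0],[0,0,0],[0,0,0],[0,0,0],[0,0,0]]}'
python3 - <<'E'
from h import *
snap('wrist','w11');snap('side','s11')
s=manip.read_state();print(s['clock'],s['finger_gap'],s['wrist_force'],s['moment'],s['eef_pos'],s['eef_rot'])
C,ok,im=cloud('w11')
t=ok&(abs(C[...,2]-184)<6)&(C[...,1]<140); t[:110]=0; t[:,:295]=0;t[:,345:]=0;t[270:]=0
P=C[t]; print(t.sum(),np.median(P[:,2])); r=cv2.minAreaRect(P[:,:2].astype(np.float32)); print(r,cv2.boxPoints(r).round(1).tolist())
g=load('s11')['im'][:,:,::-1]; cv2.imwrite('pics/s11z.png',cv2.resize(g[130:310,160:400],(800,600),interpolation=cv2.INTER_CUBIC))
E
```

```text
clock: 14.98
eef_pos: [501.1, 89.6, 206.4]
eef_rot: [3.139, -0.001, 0.421]
wrist_force: [0.4, -0.3, -0.6]
finger_gap: 28.0
15.075 28.0857142123351 [ 0.37863648 -0.95919847 -0.5937072 ] [-0.00175876 -0.08342264 -0.00645776] [500.27144018  89.47546471 204.4454289 ] [3.14028877e+00 1.84646765e-03 4.20810943e-01]
3647 183.3937737856764
((531.7302856445312, 103.96087646484375), (75.40333557128906, 13.990877151489258), 24.31619644165039) [[494.5, 94.80000305175781], [500.29998779296875, 82.0999984741211], [569.0, 113.0999984741211], [563.2000122070312, 125.9000015258789]]
```

View pics/w11.png

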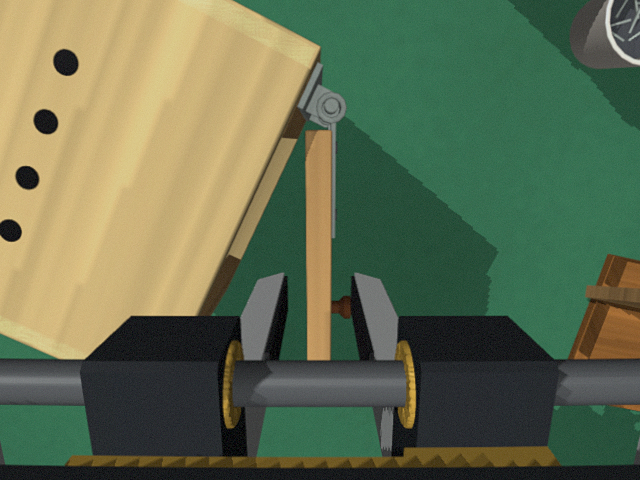

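View pics/s11z.png

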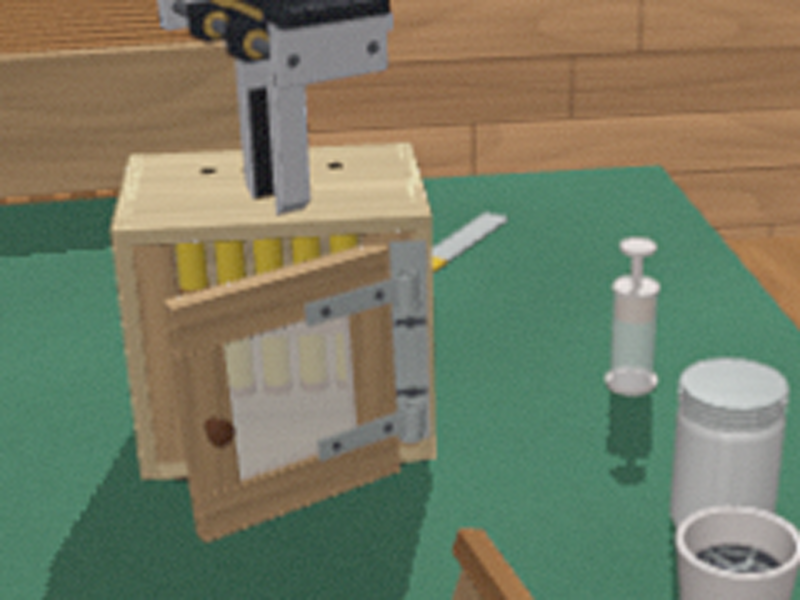

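```bash
python3 -m inch '{"grip":[-0.4,-0.4,-1,-1,-1,-1,-1,-1],"travel":[[0,-2,1.2],[-1,-5,1.2],[-2.5,-7.5,1.2],[-3.9,-8,1],[-3.9,-8,-1],[-3.9,-8,-3.5],[-3.9,-8,-4.6],[-3.9,-8,-4.6]],"turn":[[0,0,0],[0,0,-6],[0,0,-14],[0,0,-22],[0,0,-26.3],[0,0,-26.3],[0,0,-26.3],[0,0,-26.3]]}' 20
python3 - <<'E'
from h import *
snap('wrist','w12')
s=manip.read_state();print(s['clock'],s['finger_gap'],s['wrist_force'],s['moment'],s['eef_pos'],s['eef_rot'])
E
```

```text
clock: 16.08
eef_pos: [461.0, 9.5, 157.9]
eef_rot: [3.14, 0.003, -0.038]
wrist_force: [-0.5, 0.1, 1.0]
finger_gap: 0.3
16.125 0.28243950041376314 [-0.13441443 -0.29167209  0.41432409] [-0.01567116  0.01501979 -0.09316355] [461.37894373   9.50960991 158.64626989] [ 3.14032313e+00  2.00709078e-03 -3.80366916e-02]
```

View pics/w12.png

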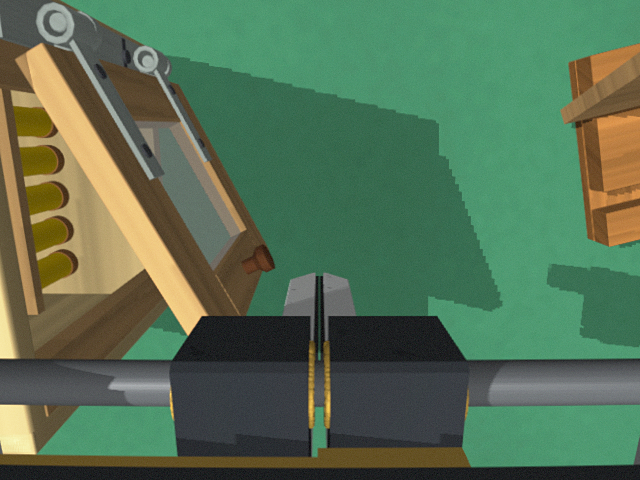

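```bash
python3 -m inch '{"grip":[-1,-1,-1,-1,-1,-1,-1,-1,-1,-1],"travel":[[0,1.5,0],[0,2.8,0],[0,3.3,0],[0,3.6,0],[0,3.9,0],[0,4.2,0],[0,4.5,0],[0,4.8,0],[0,5.2,0],[0,5.6,0]],"turn":[[0,0,0],[0,0,0],[0,0,0],[0,0,0],[0,0,0],[0,0,0],[0,0,0],[0,0,0],[0,0,0],[0,0,0]]}'
python3 -m inch '{"grip":[-1,-1,-1,-1,-1,-1,-1,-1,-1,-1],"travel":[[0,0.4,0],[0,0.8,0],[0,1.2,0],[0,1.6,0],[0,2.0,0],[0,2.4,0],[0,2.7,0],[0,3.0,0],[0,3.2,0],[0,3.4,0]],"turn":[[0,0,0],[0,0,0],[0,0,0],[0,0,0],[0,0,0],[0,0,0],[0,0,0],[0,0,0],[0,0,0],[0,0,0]]}'
python3 - <<'E'
from h import *
snap('wrist','w13'); snap('side','s13')
s=manip.read_state();print(s['clock'],s['finger_gap'],s['wrist_force'],s['moment'],s['eef_pos'],s['eef_rot'])
g=load('s13')['im'][:,:,::-1]; cv2.imwrite('pics/s13z.png',cv2.resize(g[130:310,160:400],(800,600),interpolation=cv2.INTER_CUBIC))
E
```

```text
clock: 17.38
eef_pos: [461.3, 65.7, 158.7]
eef_rot: [3.14, 0.002, -0.038]
wrist_force: [0.1, -0.9, 1.6]
finger_gap: 0.4
clock: 18.62
eef_pos: [461.3, 99.8, 158.7]
eef_rot: [3.14, 0.002, -0.038]
wrist_force: [-2.4, -0.4, 3.3]
finger_gap: 0.4
18.725 0.7257596176912895 [-2.59962509 -0.92979643  3.63841566] [-0.12282356  0.42861831 -0.01299493] [461.3579887   99.89039722 158.68450805] [ 3.14031234e+00  2.01711886e-03 -3.79676767e-02]
```

View pics/w13.png

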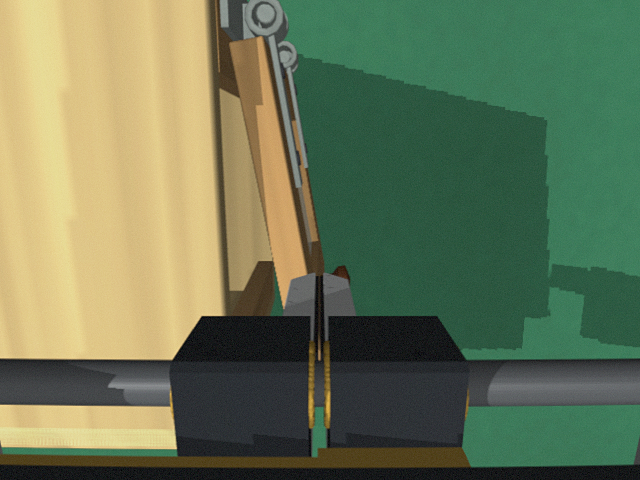

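View pics/s13z.png

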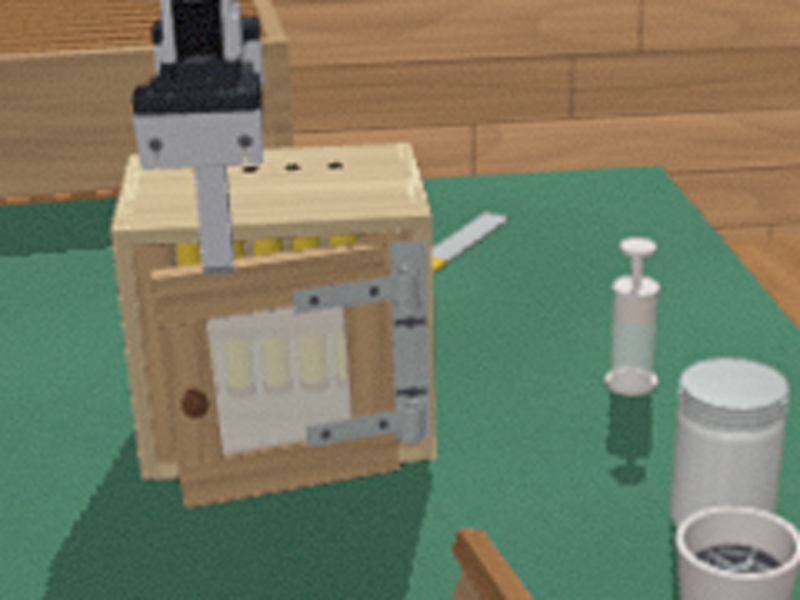

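```bash
python3 - <<'E'
from h import *
g=load('s13')['im'][:,:,::-1]; cv2.imwrite('pics/s13zz.png',cv2.resize(g[150:250,190:290],(600,600),interpolation=cv2.INTER_CUBIC))
g=load('w13')['im'][:,:,::-1]; cv2.imwrite('pics/w13z.png',cv2.resize(g[150:350,220:420],(600,600),interpolation=cv2.INTER_CUBIC))
for P in [(461.3,99.9,158.7),(461.3,112,158.7),(461.3,99.9,185)]: print(proj('s13',P))
C,ok,im=cloud('w13')
t=ok&(abs(C[...,2]-184)<5); t[:60]=0; t[:,:225]=0;t[260:]=0
lab=cv2.connectedComponents(t.astype(np.uint8))[1]; t=t&(lab==lab[150,268]); P=C[t]; r=cv2.minAreaRect(P[:,:2].astype(np.float32)); print(t.sum(),r,cv2.boxPoints(r).round(1).tolist())
C,ok,im=cloud('s13'); v=proj('s13',(461.3,99.9,158.7))[0].astype(int); print(C[v[1]-8:v[1]+6:2,v[0]].round(0))
E
```

```text
[[226.42466062 220.5594869 ]]
[[226.33408136 218.22288305]]
[[225.40735716 209.17032522]]
6949 ((518.117431640625, 117.93118286132812), (85.46871185302734, 14.461752891540527), 7.092800140380859) [[474.79998779296875, 119.80000305175781], [476.6000061035156, 105.5], [561.4000244140625, 116.0], [559.5999755859375, 130.39999389648438]]
[[462. 103. 177.]
 [462. 103. 173.]
 [461. 104. 168.]
 [461. 102. 164.]
 [460. 104. 158.]
 [460. 104. 153.]
 [460. 103. 150.]]
```

View pics/s13zz.png

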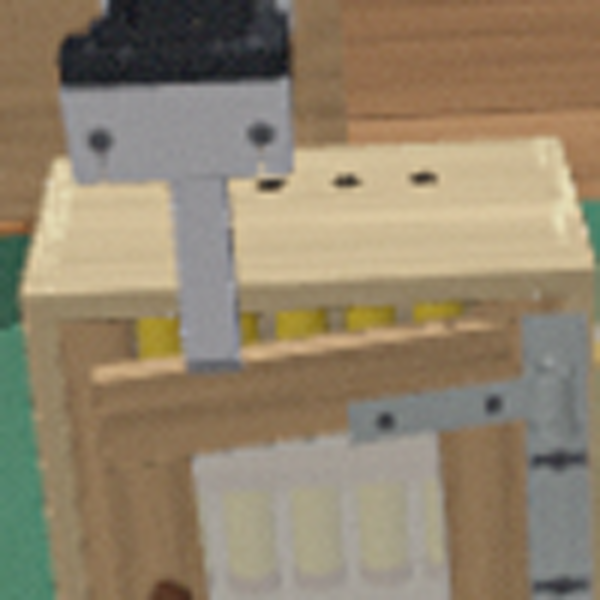

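View pics/w13z.png

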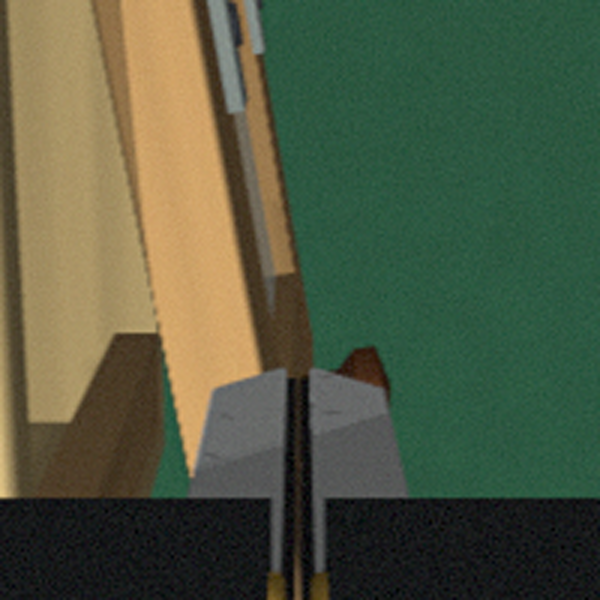

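```bash
python3 - <<'E'
from h import *
print(proj('s9',(529.3,49.5,154.8)), proj('s11',(500.3,89.5,204.4)))
C,ok,im=cloud('s13')
# finger column depth
for v in range(178,216,3): print(v,C[v,225].round(0))
C,ok,im=cloud('s11')
print('s11')
for v in range(170,206,3): print(v,C[v,247].round(0))
print(manip.read_state()['clock'])
E
```

```text
[[260.51386866 230.04454201]] [[243.75705313 201.18662544]]
178 [467.  19. 281.]
181 [466.  85. 252.]
184 [465.  88. 245.]
187 [465.  89. 238.]
190 [464.  86. 233.]
193 [464.  88. 226.]
196 [463.  88. 219.]
199 [463.  85. 214.]
202 [462.  85. 207.]
205 [461.  87. 200.]
208 [461.  87. 193.]
211 [460.  93. 184.]
214 [459. 104. 172.]
s11
170 [510.  64. 280.]
173 [510.  66. 273.]
176 [509.  64. 267.]
179 [509.  65. 261.]
182 [508.  64. 255.]
185 [508.  61. 250.]
188 [508.  65. 242.]
191 [507.  64. 236.]
194 [510. 149. 197.]
197 [509. 136. 195.]
200 [509. 137. 187.]
203 [513. 276. 123.]
18.725
```

```bash
python3 - <<'E'
from h import *
C,ok,im=cloud('s9')
for u in (252,255,258,261,264,267):
  print(u)
  for v in range(206,234,3): print('  ',v,C[v,u].round(0),im[v,u])
E
```

```text
252
   206 [515.  48. 210.] [156 156 159]
   209 [514.  46. 204.] [158 155 162]
   212 [514.  48. 197.] [158 159 162]
   215 [514.  46. 191.] [156 155 161]
   218 [513.  49. 183.] [157 155 162]
   221 [523. 277.  72.] [133 111  84]
   224 [512.  21. 183.] [148 119  90]
   227 [511.   9. 182.] [136 112  85]
   230 [510.   7. 177.] [109  88  70]
   233 [510.   4. 172.] [111  91  67]
255
   206 [521.  45. 211.] [22 19 27]
   209 [520.  49. 202.] [16 15 20]
   212 [520.  47. 197.] [15 20 20]
   215 [519.  43. 192.] [30 30 35]
   218 [519.  47. 184.] [77 66 56]
   221 [518.  36. 182.] [149 123  88]
   224 [517.  23. 182.] [188 157 120]
   227 [517.  16. 179.] [106  88  65]
   230 [516.  16. 172.] [109  90  66]
   233 [516.  17. 165.] [105  86  63]
258
   206 [527.  59. 205.] [91 78 49]
   209 [527.  59. 198.] [75 65 32]
   212 [527.  57. 192.] [73 59 35]
   215 [526.  57. 185.] [73 52 43]
   218 [525.  47. 183.] [202 170 128]
   221 [524.  36. 182.] [202 170 129]
   224 [523.  24. 181.] [96 74 53]
   227 [523.  26. 173.] [107  87  62]
   230 [523.  28. 166.] [101  81  58]
   233 [522.  25
[... 473 characters left out ...]
157 155 160]
   212 [537.  32. 202.] [157 156 158]
   215 [537.  33. 195.] [157 155 157]
   218 [536.  30. 190.] [159 157 160]
   221 [536.  35. 181.] [139 138 137]
   224 [537.  48. 169.] [103  85  59]
   227 [537.  47. 162.] [105  85  61]
   230 [536.  47. 156.] [111  89  64]
   233 [537.  57. 144.] [139 130 103]
267
   206 [544.  39. 212.] [116 115 118]
   209 [543.  38. 205.] [114 113 115]
   212 [543.  35. 200.] [113 114 118]
   215 [543.  34. 195.] [116 114 118]
   218 [543.  35. 187.] [109 107 105]
   221 [544.  62. 168.] [104  80  55]
   224 [544.  58. 163.] [111  98  85]
   227 [543.  55. 158.] [122 128 127]
   230 [543.  55. 151.] [125 130 131]
   233 [544.  65. 139.] [142 133 112]
```

```bash
python3 -m inch '{"grip":[-1,-1,-1,-1,-1,-1,-1,-1,-1],"travel":[[0,0,0.8],[0,0,1.5],[-0.5,-3,1.5],[-2.5,-5,1.5],[-2.5,-5.5,0],[-2.5,-5.5,-1.5],[-2.5,-5.5,-2.4],[-2.5,-5.5,-2.4],[-2.5,-5.5,-2.4]],"turn":[[0,0,0],[0,0,0],[0,0,0],[0,0,0],[0,0,0],[0,0,0],[0,0,0],[0,0,0],[0,0,0]]}'
python3 - <<'E'
from h import *
snap('wrist','w14'); snap('side','s14')
s=manip.read_state();print(s['clock'],s['finger_gap'],s['wrist_force'],s['moment'],s['eef_pos'],s['eef_rot'])
g=load('s14')['im'][:,:,::-1]; cv2.imwrite('pics/s14z.png',cv2.resize(g[130:310,160:400],(800,600),interpolation=cv2.INTER_CUBIC))
E
```

```text
clock: 19.85
eef_pos: [436.6, 45.2, 134.9]
eef_rot: [3.14, 0.002, -0.038]
wrist_force: [0.6, -0.2, -0.2]
finger_gap: 0.5
19.95 0.4074901765312429 [-0.19844198 -0.01953137  0.03257895] [ 0.0582606   0.04726333 -0.00968181] [436.61359394  45.01819361 135.0227726 ] [ 3.14035281e+00  1.40199320e-03 -3.77639573e-02]
```

View pics/w14.png

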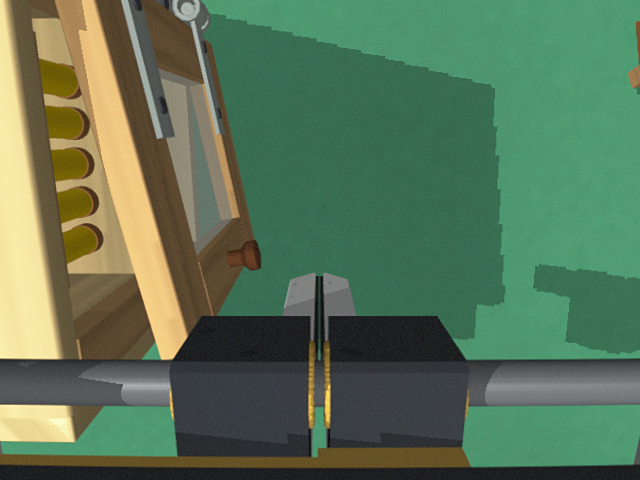

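View pics/s14z.png

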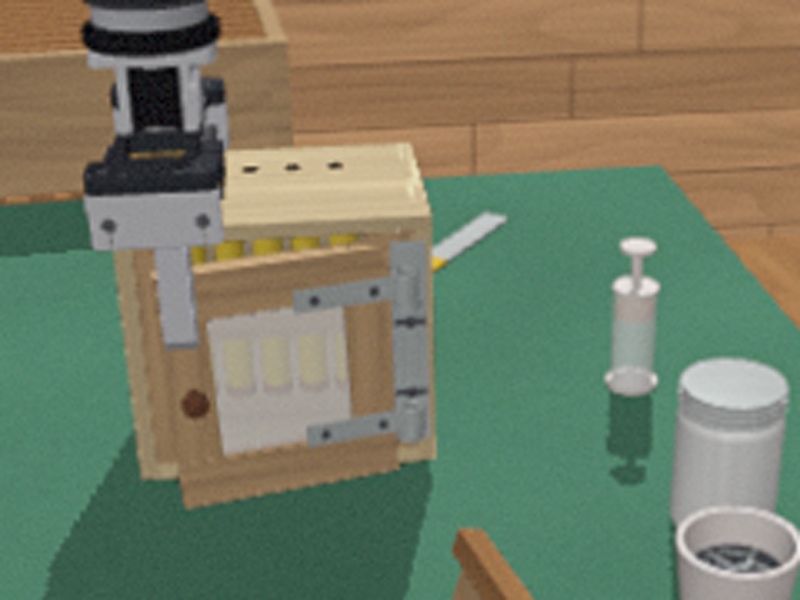

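```bash
python3 -m inch '{"grip":[-1,-1,-1,-1,-1,-1,-1,-1,-1,-1],"travel":[[0,1.5,0],[0,3,0],[0,3.7,0],[0,4.0,0],[0,4.3,0],[0,4.6,0],[0,4.9,0],[0,5.2,0],[0,5.4,0],[0,5.6,0]],"turn":[[0,0,0],[0,0,0],[0,0,0],[0,0,0],[0,0,0],[0,0,0],[0,0,0],[0,0,0],[0,0,0],[0,0,0]]}'
python3 - <<'E'
from h import *
snap('wrist','w15')
s=manip.read_state();print(s['clock'],s['finger_gap'],s['wrist_force'],s['moment'],s['eef_pos'])
E
```

```text
clock: 21.2
eef_pos: [436.6, 101.1, 135.0]
eef_rot: [3.14, 0.001, -0.038]
wrist_force: [0.1, -0.1, -0.3]
finger_gap: 0.4
21.25 0.5963823352534421 [ 0.22148064  1.03082114 -0.81508399] [0.01394943 0.00406585 0.05276519] [436.63568104 101.30357842 135.04177644]
```

View pics/w15.png

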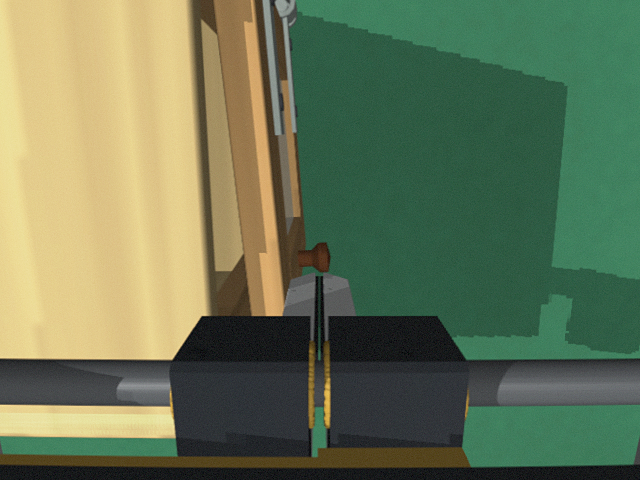

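```bash
python3 -m inch '{"grip":[-1,-1,-1,-1,-1],"travel":[[0,0.2,0],[0,0.4,0],[0,0.6,0],[0,0.75,0],[0,0.75,0]],"turn":[[0,0,0],[0,0,0],[0,0,0],[0,0,0],[0,0,0]]}'
python3 -m inch '{"grip":[-1,-1,-1],"travel":[[0,0.12,0],[0,0.24,0],[0,0.24,0]],"turn":[[0,0,0],[0,0,0],[0,0,0]]}'
python3 - <<'E'
from h import *
snap('wrist','w16')
s=manip.read_state();print(s['clock'],s['finger_gap'],s['wrist_force'],s['moment'],s['eef_pos'])
E
```

```text
clock: 21.88
eef_pos: [436.6, 108.9, 135.0]
eef_rot: [3.14, 0.001, -0.038]
wrist_force: [0.9, 0.4, 0.5]
finger_gap: 0.7
clock: 22.25
eef_pos: [436.7, 111.4, 135.1]
eef_rot: [3.14, 0.001, -0.037]
wrist_force: [-0.2, 0.7, 0.1]
finger_gap: 0.5
22.3 0.44833027514836565 [-0.01551977 -0.57714492 -0.22967475] [-0.00759823  0.03013751 -0.05336961] [436.61750986 111.31716274 135.01444378]
```

View pics/w16.png

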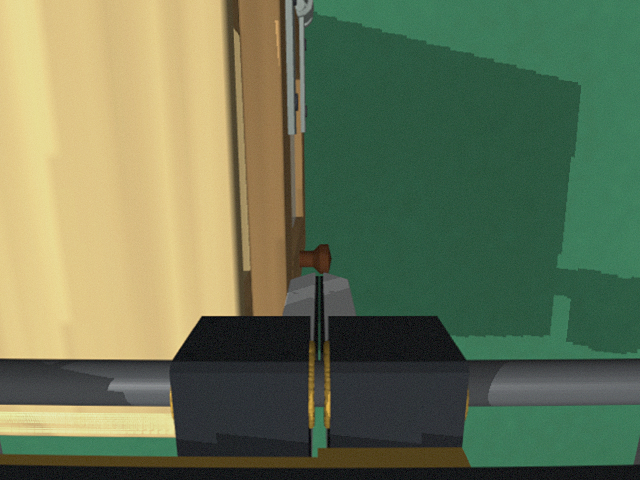

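```bash
python3 -m inch '{"grip":[-1,-1,-1],"travel":[[0,0.1,0],[0,0.2,0],[0,0.2,0]],"turn":[[0,0,0],[0,0,0],[0,0,0]]}'
python3 -m inch '{"grip":[-1,-1,-1],"travel":[[0,0.1,0],[0,0.15,0],[0,0.15,0]],"turn":[[0,0,0],[0,0,0],[0,0,0]]}'
```

```text
clock: 22.68
eef_pos: [436.6, 112.9, 135.0]
eef_rot: [3.139, 0.001, -0.038]
wrist_force: [-0.4, -5.8, 0.1]
finger_gap: 0.4
clock: 23.05
eef_pos: [436.6, 112.9, 135.1]
eef_rot: [3.136, 0.002, -0.038]
wrist_force: [-0.3, -14.6, 3.0]
finger_gap: 0.4
```

```bash
python3 -m inch '{"grip":[-1,-1,-1,-1,-1,-1,-1,-1],"travel":[[0,-0.2,0],[0,-0.6,0],[0,-2,0],[0,-5,0],[0,-9,3],[0,-13,8],[0,-16,11],[0,-16,11]],"turn":[[0,0,0],[0,0,0],[0,0,0],[0,0,0],[0,0,0],[0,0,0],[0,0,0],[0,0,0]]}'
python3 - <<'E'
from h import *
snap('wrist','w17');snap('side','s17');snap('top','t17')
s=manip.read_state();print(s['clock'],s['wrist_force'],s['eef_pos'])
g=load('s17')['im'][:,:,::-1]; cv2.imwrite('pics/s17z.png',cv2.resize(g[130:310,160:400],(800,600),interpolation=cv2.INTER_CUBIC))
C,ok,im=cloud('s17')
t=ok&(abs(C[...,2]-160)<30)&(C[...,0]>440)&(C[...,0]<540)&(C[...,1]>60)&(C[...,1]<135)&(C[...,2]<178)&(C[...,2]>160); P=C[t]
print(len(P),np.polyfit(P[:,0],P[:,1],1), np.median(P,0))
E
```

```text
clock: 24.05
eef_pos: [437.1, -49.1, 246.9]
eef_rot: [3.136, -0.002, -0.041]
wrist_force: [-1.0, 0.3, 0.1]
finger_gap: 0.7
24.2 [-0.10131139  0.30589463 -0.07481078] [436.14314784 -46.73684318 243.88693231]
356 [-4.13528460e-02  1.42138404e+02] [490.5372591  121.99206681 169.04924606]
```

View pics/s17z.png

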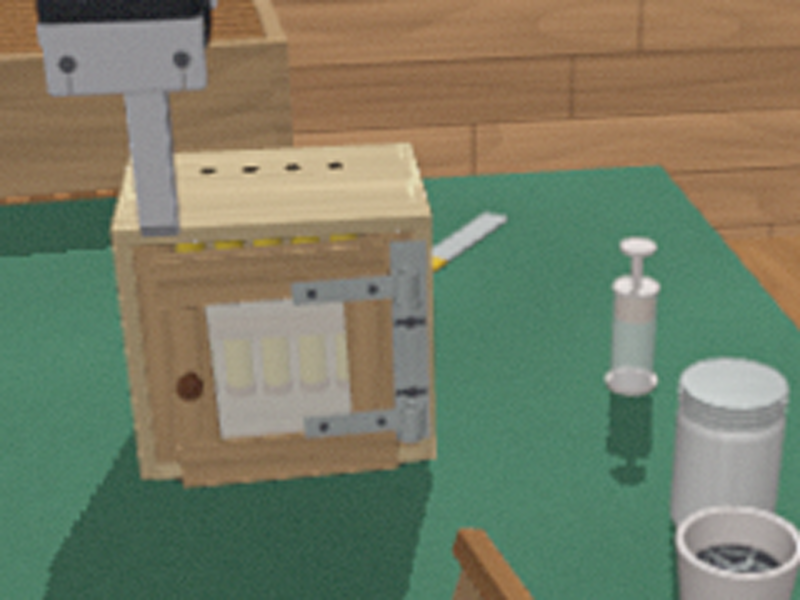

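View pics/w17.png

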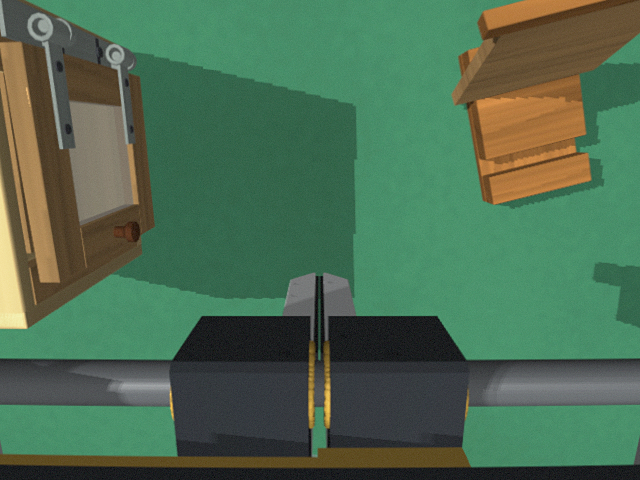

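View pics/t17.png

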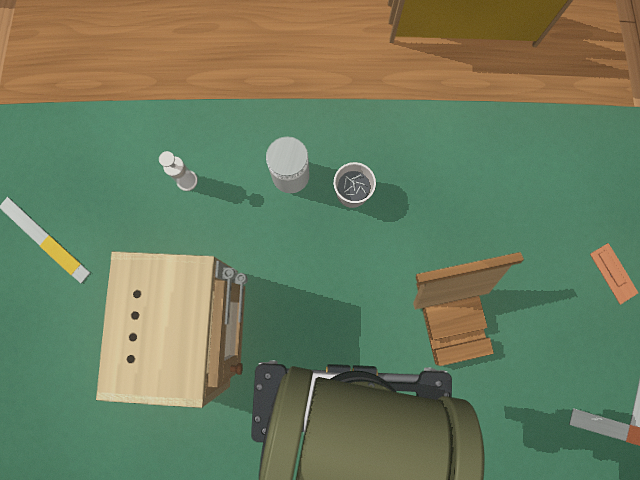

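```bash
python3 - <<'E'
from h import *
for f in ['top0','t17','side0','s17']:
    C,ok,im=cloud(f)
    t=ok&(C[...,2]>140)&(C[...,2]<165)&(C[...,1]<-120)&(C[...,0]>500)&(C[...,0]<640)&(C[...,1]>-400)
    n,lab,st,_=cv2.connectedComponentsWithStats(t.astype(np.uint8)); k=1+np.argmax(st[1:,4]); t=lab==k
    P=C[t]; r=cv2.minAreaRect(P[:,:2].astype(np.float32)); print(f,t.sum(),P[:,2].min().round(1),P[:,2].max().round(1),np.median(P[:,2]).round(1),r,cv2.boxPoints(r).round(1).tolist())
    z=load(f)['im'][:,:,::-1]
    if f[0]=='t' : cv2.imwrite(f'pics/bd_{f}.png',cv2.resize(z[240:375,400:560],(800,675),interpolation=cv2.INTER_CUBIC)[:600])
    else: cv2.imwrite(f'pics/bd_{f}.png',cv2.resize(z[280:450,210:340],(458,600),interpolation=cv2.INTER_CUBIC)[:600])
E
```

```text
top0 1020 140.5 157.2 153.9 ((556.4697265625, -254.94500732421875), (14.729033470153809, 169.24815368652344), 12.244176864624023) [[531.2999877929688, -173.8000030517578], [567.2000122070312, -339.20001220703125], [581.5999755859375, -336.1000061035156], [545.7000122070312, -170.6999969482422]]
t17 1189 140.1 154.5 148.9 ((592.4667358398438, -247.54165649414062), (17.118974685668945, 168.1580352783203), 11.93430233001709) [[566.7000122070312, -167.0], [601.5, -331.6000061035156], [618.2000122070312, -328.0], [583.5, -163.5]]
side0 1025 140.1 155.7 153.0 ((555.5374145507812, -257.10009765625), (14.810324668884277, 170.3370361328125), 12.02548885345459) [[530.5999755859375, -175.3000030517578], [566.0, -341.8999938964844], [580.5, -338.8999938964844], [545.0, -172.3000030517578]]
s17 969 140.0 152.5 147.9 ((592.3955078125, -249.21954345703125), (17.759807586669922, 169.22557067871094), 12.071187973022461) [[566.0, -168.3000030517578], [601.4000244140625, -333.79998779296875], [618.7999877929688, -330.1000061035156], [583.4000244140625, -164.60000610351562]]
```

View pics/bd_t17.png

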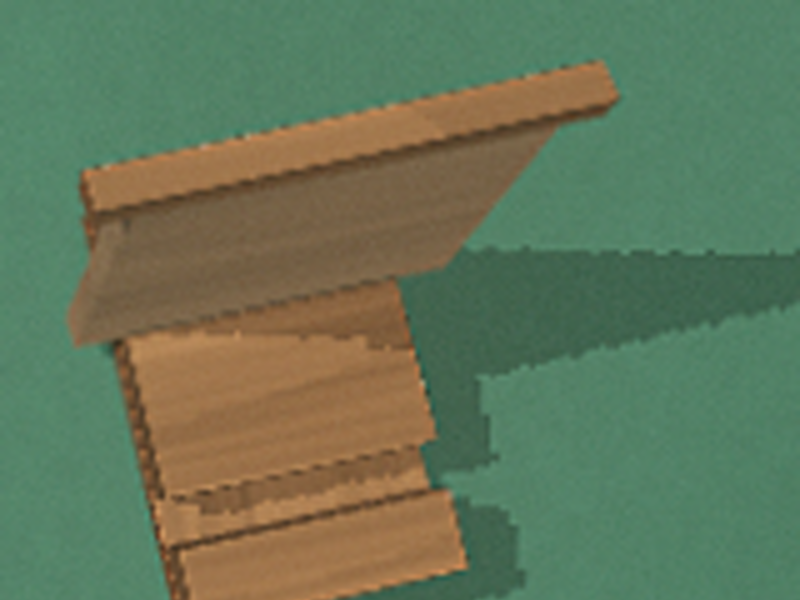

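View pics/bd_s17.png

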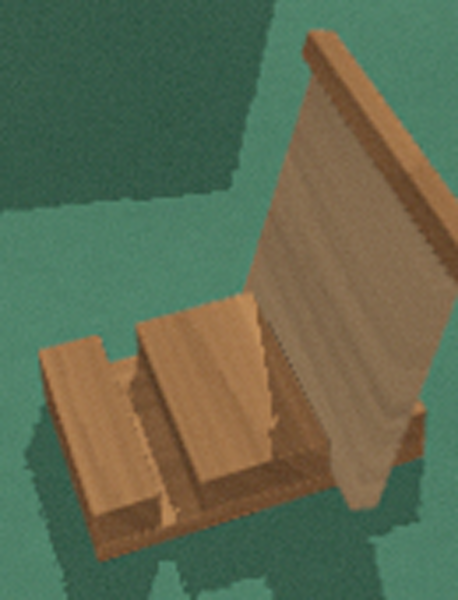

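View pics/bd_side0.png

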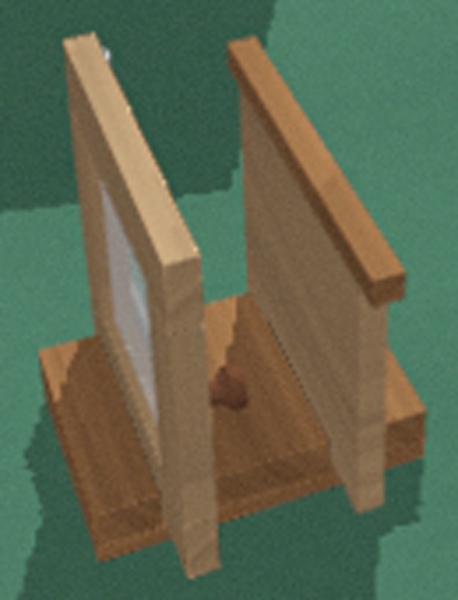

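```bash
python3 -m inch '{"grip":[-1,-1,0.28,0.28,0.28,0.28,0.28,0.28,0.28,0.28],"travel":[[0,-2,0],[1,-5,0],[3,-8,0],[5,-10,0],[7,-12,0],[9.5,-14.5,0],[12,-17,0],[14,-19,-1],[15.6,-20.2,-2],[15.6,-20.2,-2.4]],"turn":[[0,0,10.4],[0,0,20.8],[0,0,31.2],[0,0,41.6],[0,0,52],[0,0,62.4],[0,0,72.8],[0,0,83.2],[0,0,93.8],[0,0,104.2]]}' 10
python3 -m inch '{"grip":[0.28],"travel":[[0,0,0]],"turn":[[0,0,0]]}'
python3 - <<'E'
from h import *
snap('wrist','w18')
s=manip.read_state();print(s['clock'],s['finger_gap'],s['wrist_force'],s['eef_pos'],s['eef_rot'])
C,ok,im=cloud('w18')
t=ok&(C[...,2]>140)&(C[...,2]<165)&(C[...,0]>500)
t[270:]=0
n,lab,st,_=cv2.connectedComponentsWithStats(t.astype(np.uint8)); k=1+np.argmax(st[1:,4]); t=lab==k
P=C[t]; r=cv2.minAreaRect(P[:,:2].astype(np.float32)); print(t.sum(),P[:,2].min(),P[:,2].max(),r,cv2.boxPoints(r).round(1).tolist())
E
```

```text
clock: 25.45
eef_pos: [592.5, -248.0, 216.7]
eef_rot: [3.14, 0.001, 1.788]
wrist_force: [-0.1, -0.9, -0.6]
finger_gap: 60.0
clock: 25.58
eef_pos: [592.5, -246.9, 214.9]
eef_rot: [-3.141, -0.001, 1.788]
wrist_force: [0.1, -0.1, -0.8]
finger_gap: 60.1
25.625 60.10790585206497 [ 0.63144784 -0.25262493 -0.22520789] [ 592.44639212 -246.85738902  214.95630757] [-3.14107513e+00 -1.25249130e-03  1.78570058e+00]
4005 140.0417276306233 152.9167900688513 ((585.1685180664062, -215.21978759765625), (16.69329833984375, 102.7039794921875), 12.058721542358398) [[566.2999877929688, -166.6999969482422], [587.7000122070312, -267.20001220703125], [604.0999755859375, -263.70001220703125], [582.5999755859375, -163.3000030517578]]
```

View pics/w18.png

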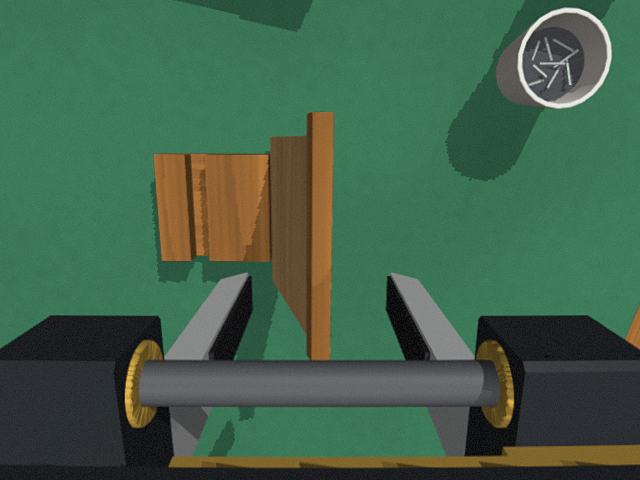

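```bash
python3 -m inch '{"grip":[0.28,0.28,0.28,0.28,-0.2,-0.3,-0.3],"travel":[[0,0,-4],[0,0,-8],[0,0,-10],[0,0,-10.5],[0,0,-10.5],[0,0,-10.5],[0,0,-10.5]],"turn":[[0,0,-0.3],[0,0,-0.3],[0,0,-0.3],[0,0,-0.3],[0,0,-0.3],[0,0,-0.3],[0,0,-0.3]]}' 8
python3 - <<'E'
from h import *
snap('wrist','w19'); snap('side','s19')
s=manip.read_state();print(s['clock'],s['finger_gap'],s['wrist_force'],s['eef_pos'],s['eef_rot'])
g=load('s19')['im'][:,:,::-1]; cv2.imwrite('pics/s19z.png',cv2.resize(g[230:450,200:400],(545,600),interpolation=cv2.INTER_CUBIC))
E
```

```text
clock: 26.5
eef_pos: [592.7, -247.0, 110.8]
eef_rot: [3.141, -0.0, 1.78]
wrist_force: [0.5, 0.2, 0.5]
finger_gap: 34.6
26.6 33.23078552262118 [0.38822542 0.232767   0.78731073] [ 592.56438508 -246.92486968  110.44147123] [ 3.14158346e+00 -8.28425759e-04  1.78026401e+00]
```

View pics/w19.png

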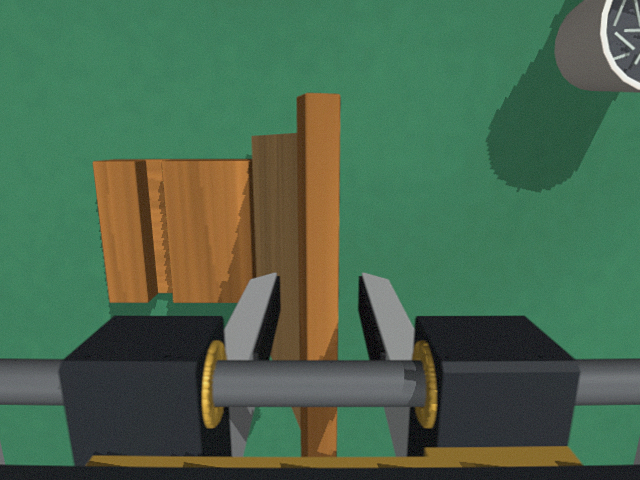

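View pics/s19z.png

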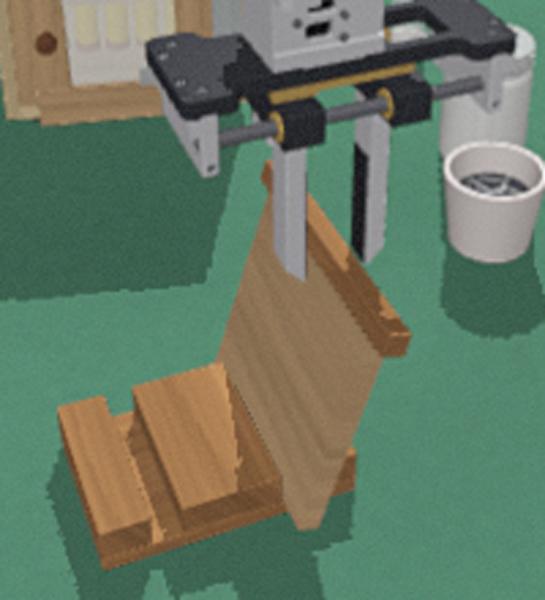

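```bash
python3 -m inch '{"grip":[-0.3,-0.3,-0.3,-0.3,-0.3,-0.3,-0.3,-0.3,-0.3,-0.3],"travel":[[-0.4,-0.09,0],[-0.8,-0.17,0],[-1.2,-0.26,0],[-1.6,-0.34,0],[-2,-0.43,0],[-2.4,-0.51,0],[-2.8,-0.6,0],[-3.2,-0.68,0],[-3.5,-0.75,0],[-3.66,-0.78,0]],"turn":[[0,0,0],[0,0,0],[0,0,0],[0,0,0],[0,0,0],[0,0,0],[0,0,0],[0,0,0],[0,0,0],[0,0,0]]}' 8
python3 - <<'E'
from h import *
snap('wrist','w20'); snap('side','s20')
s=manip.read_state();print(s['clock'],s['finger_gap'],s['wrist_force'],s['eef_pos'],s['eef_rot'])
g=load('s20')['im'][:,:,::-1]; cv2.imwrite('pics/s20z.png',cv2.resize(g[230:450,200:400],(545,600),interpolation=cv2.INTER_CUBIC))
E
```

```text
clock: 27.85
eef_pos: [555.8, -254.8, 110.5]
eef_rot: [-3.142, -0.001, 1.78]
wrist_force: [-0.8, 0.6, -0.4]
finger_gap: 32.6
27.95 32.9598119316695 [ 0.10681559  0.34243543 -0.36956939] [ 555.87078088 -254.7568208   110.4654076 ] [-3.14158919e+00 -8.20022366e-04  1.78016963e+00]
```

View pics/w20.png

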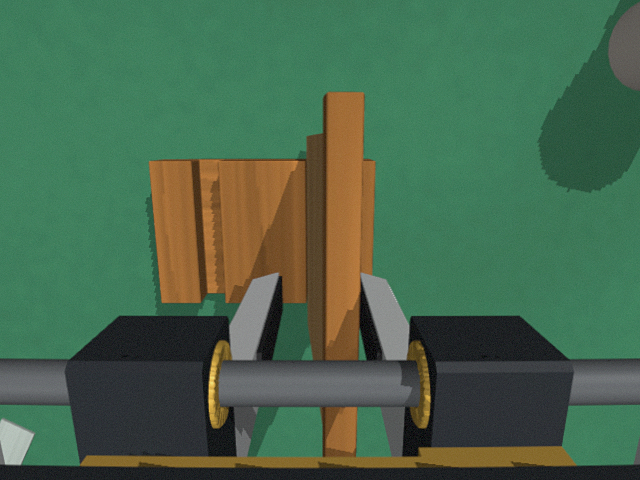

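View pics/s20z.png

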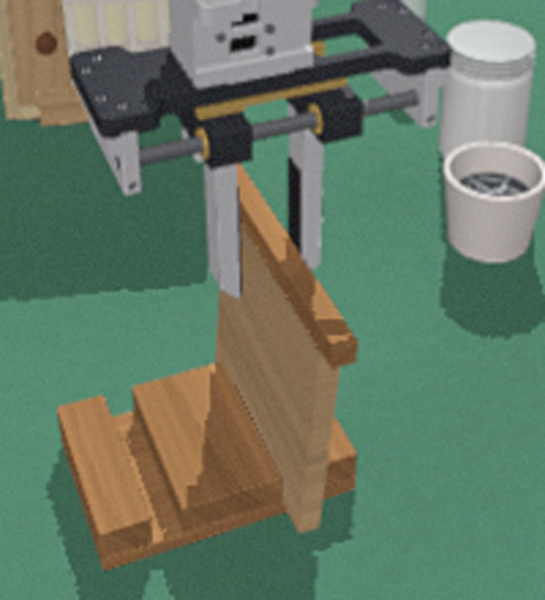

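Works as hoped: the board follows the finger to nearly upright. Now I'll close gently to square it.

```bash
python3 -m inch '{"grip":[-0.4,-0.5,-0.6,-0.65,-0.7,-0.75,-0.8,-0.85,-0.85,-0.85],"travel":[[0,0,0],[0,0,0],[0,0,0],[0,0,0],[0,0,0],[0,0,0],[0,0,0],[0,0,0],[0,0,0],[0,0,0]],"turn":[[0,0,0],[0,0,0],[0,0,0],[0,0,0],[0,0,0],[0,0,0],[0,0,0],[0,0,0],[0,0,0],[0,0,0]]}' 6
python3 - <<'E'
from h import *
snap('wrist','w21'); snap('side','s21')
s=manip.read_state();print(s['clock'],s['finger_gap'],s['wrist_force'],s['moment'],s['eef_pos'])
g=load('s21')['im'][:,:,::-1]; cv2.imwrite('pics/s21z.png',cv2.resize(g[230:450,200:400],(545,600),interpolation=cv2.INTER_CUBIC))
E
```

```text
clock: 29.2
eef_pos: [555.9, -254.8, 110.5]
eef_rot: [3.142, -0.001, 1.78]
wrist_force: [-0.9, -0.7, -0.4]
finger_gap: 14.0
29.3 14.0179949661971 [-0.12038145 -0.47801675  0.60264305] [-0.11506071  0.05691048 -0.01228492] [ 555.84555821 -254.82196335  110.44664977]
```

View pics/w21.png

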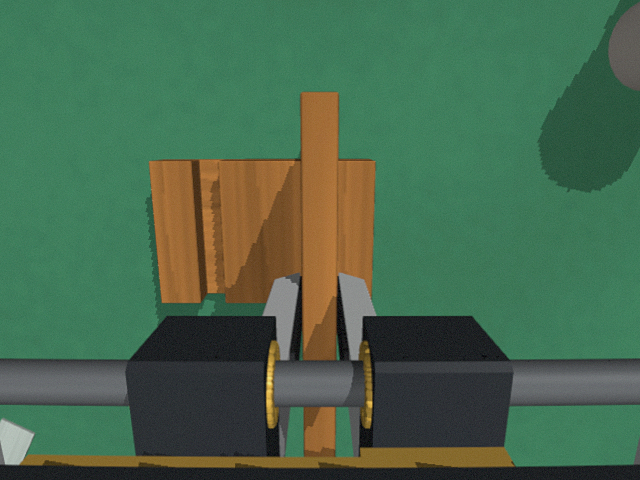

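View pics/s21z.png

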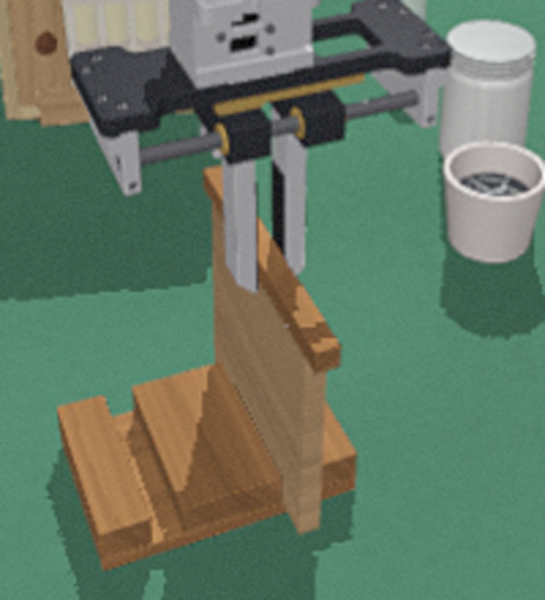

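```bash
python3 - <<'E'
from h import *
n=np.array([.978,.208]); 
for f in ['side0','s17','s21']:
    C,ok,im=cloud(f)
    # board -x face points: n-coordinate vs z
    q=C[...,0]*.978+C[...,1]*.208; e=-C[...,0]*.208+C[...,1]*.978
    t=ok&(C[...,2]>35)&(C[...,2]<135)&(q>460)&(q<540)&(e>-440)&(e<-290)&(e<-375)
    # end face y-: 
    u=t&(e<-400)
    P=np.c_[q[u],e[u],C[...,2][u]]
    for z in (45,65,85,105,125):
        k=abs(P[:,2]-z)<6; print(f,z,k.sum(), np.percentile(P[k,0],[3,50,97]).round(1) if k.sum()>5 else '')
C,ok,im=cloud('w21')
t=ok&(abs(C[...,2]-154)<5); t[270:]=0; t[:,:290]=0; t[:,350:]=0
P=C[t]; r=cv2.minAreaRect(P[:,:2].astype(np.float32)); print(r); A=np.c_[P[:,:2]@n,P[:,:2]@[-.208,.978],np.ones(len(P))]; print('slope dz/dn',np.linalg.lstsq(A,P[:,2],rcond=None)[0], 'n centre',(A[:,0].min()+A[:,0].max())/2)
E
```

```text
side0 45 95 [483.8 484.6 495.3]
side0 65 97 [483.9 484.5 495.9]
side0 85 108 [483.9 484.7 495.9]
side0 105 116 [483.9 484.8 495.3]
side0 125 102 [483.9 484.4 494. ]
s17 45 142 [489.3 492.  502.9]
s17 65 153 [496.  498.3 509.1]
s17 85 152 [502.  504.7 515.3]
s17 105 162 [508.2 510.9 521.2]
s17 125 146 [514.4 516.8 525. ]
s21 45 100 [481.8 482.5 493.6]
s21 65 104 [482.1 483.  494.3]
s21 85 101 [482.6 483.4 494.1]
s21 105 118 [483.1 484.  495.4]
s21 125 104 [483.5 484.2 493.6]
((545.052978515625, -205.43405151367188), (14.071486473083496, 66.79473114013672), 11.966078758239746)
slope dz/dn [-1.95594527e-02  8.04625517e-04  1.63528995e+02] n centre 490.3411408684484
```

```bash
cat > tilt.py <<'E'
from h import *
import sys
def tilt(f):
    C,ok,im=cloud(f); q=C[...,0]*.978+C[...,1]*.208; e=-C[...,0]*.208+C[...,1]*.978
    u=ok&(C[...,2]>35)&(C[...,2]<135)&(q>460)&(q<540)&(e<-400)&(e>-440)
    for z in (45,85,125):
        k=u&(abs(C[...,2]-z)<6); print(f,z,np.percentile(q[k],[3,50,97]).round(1))
    k=u; print('end e',np.percentile(e[k],[3,50]))
if __name__=='__main__':
    f=sys.argv[1]; snap('side',f); s=manip.read_state();print(s['clock'],s['finger_gap'],s['wrist_force'],s['moment'],s['eef_pos']); tilt(f)
E
python3 -m inch '{"grip":[-1,-1,-1,-1,-1],"travel":[[0,0,0],[0,0,0],[0,0,0.1],[0,0,0.2],[0,0,0.2]],"turn":[[0,0,0],[0,0,0],[0,0,0],[0,0,0],[0,0,0]]}' 40
python3 tilt.py s22; python3 -c "
from tilt import *
tilt('side0')"
```

```text
clock: 29.92
eef_pos: [555.9, -254.8, 112.5]
eef_rot: [-3.142, -0.001, 1.78]
wrist_force: [0.0, -0.3, -2.3]
finger_gap: 13.7
29.975 13.63668205512048 [ 0.89242902  0.05175288 -2.98771245] [ 0.00271626 -0.07821865  0.04215143] [ 555.85584687 -254.78492176  112.45578851]
s22 45 [482.4 483.4 494.7]
s22 85 [483.1 483.8 494.2]
s22 125 [483.6 484.3 494.5]
end e [-436.62140091 -431.353249  ]
side0 45 [483.8 484.6 495.3]
side0 85 [483.9 484.7 495.9]
side0 125 [483.9 484.4 494. ]
end e [-436.79184962 -431.20739082]
```

```bash
python3 -m inch '{"grip":[-1,-1,-1,-1,-1],"travel":[[0,0,0],[0,0,0],[0.02,0,-0.1],[0.02,0,-0.2],[0.02,0,-0.2]],"turn":[[0.06,-0.3,0],[0.12,-0.59,0],[0.12,-0.59,0],[0.12,-0.59,0],[0.12,-0.59,0]]}' 40
python3 tilt.py s23
```

```text
clock: 30.6
eef_pos: [556.1, -254.8, 110.4]
eef_rot: [3.131, -0.001, 1.78]
wrist_force: [0.5, -0.0, -0.4]
finger_gap: 13.7
30.65 13.720435852291752 [-0.8639876  -0.18424159 -2.06185417] [-0.00787378 -0.08726711 -0.00543765] [ 556.04733353 -254.75092085  110.391952  ]
s23 45 [483.2 484.1 494.8]
s23 85 [483.6 484.5 495.7]
s23 125 [483.7 484.4 494.2]
end e [-436.7837005  -431.23319857]
```

```bash
python3 -m inch '{"grip":[-1,-1,-0.65,-0.6,-0.5,-0.3,-0.1,0,0],"travel":[[0,0,-0.04],[0,0,-0.05],[0,0,-0.05],[0,0,-0.05],[0,0,-0.05],[0,0,-0.05],[0,0,-0.05],[0,0,-0.05],[0,0,-0.05]],"turn":[[0,0,0],[0,0,0],[0,0,0],[0,0,0],[0,0,0],[0,0,0],[0,0,0],[0,0,0],[0,0,0]]}' 10
python3 tilt.py s24
```

```text
clock: 31.78
eef_pos: [556.1, -254.8, 109.9]
eef_rot: [3.131, -0.001, 1.78]
wrist_force: [-0.1, -1.3, -0.4]
finger_gap: 47.1
31.825 47.03557247214237 [-0.59283512 -0.81307136  0.09541113] [-0.03042047 -0.11503498 -0.01289682] [ 556.06396498 -254.78010044  109.89949478]
s24 45 [483.3 484.3 494.6]
s24 85 [483.6 484.4 495.7]
s24 125 [483.5 484.1 493.7]
end e [-436.8850416  -431.25677275]
```

Standing upright as at the start. Now I'll withdraw straight up and away, and check everything.

```bash
python3 -m inch '{"grip":[0,0,0,0,0,0,0,0,0,0],"travel":[[0,0,1],[0,0,3],[0,0,6],[0,0,10],[0,0,13],[-3,-3,14],[-8,-6,14],[-13,-9,14],[-18,-12,14],[-18,-12,14]],"turn":[[0,0,0],[0,0,0],[0,0,0],[0,0,0],[0,0,0],[0,0,0],[0,0,0],[0,0,0],[0,0,0],[0,0,0]]}'
python3 tilt.py s25
python3 - <<'E'
from h import *
snap('top','t25')
for f in ['top0','t25']:
    C,ok,im=cloud(f)
    for n,(u,v) in dict(can=(287,150),tube=(167,159),pot=(355,175)).items(): print(f,n,C[v,u].round(1),im[v,u])
d=np.abs(load('top0')['im'].astype(int)-load('t25')['im']).max(2)
print('diff in bystander box',(d[130:215,150:380]>40).sum())
g=load('t25')['im'][:,:,::-1]; a=cv2.resize(g[240:310,200:270],(560,560),interpolation=cv2.INTER_CUBIC); cv2.imwrite('pics/t25z.png',a)
C,ok,im=cloud('s25')
t=ok&(C[...,0]>440)&(C[...,0]<540)&(C[...,1]>100)&(C[...,1]<135)&(C[...,2]<178)&(C[...,2]>160); P=C[t]
print('door front slope',len(P),np.polyfit(P[:,0],P[:,1],1), np.median(P,0))
t=ok&(C[...,0]>430)&(C[...,0]<580)&(C[...,1]>122)&(C[...,1]<136)&(C[...,2]>175); print('door top z',np.percentile(C[t][:,2],[50,90]))
E
```

```text
clock: 33.08
eef_pos: [373.6, -376.5, 251.1]
eef_rot: [3.131, 0.001, 1.776]
wrist_force: [0.1, 0.9, 0.2]
finger_gap: 47.1
33.125 47.06507278035193 [ 0.08712472  0.14429103 -0.29913328] [-0.046362   -0.1515137  -0.03990273] [ 375.10860287 -375.55910009  250.93230505]
s25 45 [483.4 484.2 494.9]
s25 85 [483.4 484.4 495.6]
s25 125 [483.3 484.  493.8]
end e [-436.69816835 -431.64311984]
top0 can [796.8  39.2 104.7] [181 184 180]
top0 tube [774.7 238.  121.5] [213 211 205]
top0 pot [775.9 -81.3  37. ] [64 68 69]
t25 can [796.2  39.  106.3] [181 186 182]
t25 tube [775.9 239.1 118.5] [214 212 206]
t25 pot [774.9 -81.   40. ] [64 70 68]
diff in bystander box 0
door front slope 358 [-4.15087493e-02  1.42054747e+02] [489.88048774 121.64256484 168.85478629]
door top z [182.63943454 194.3270369 ]
```

View pics/s25.png

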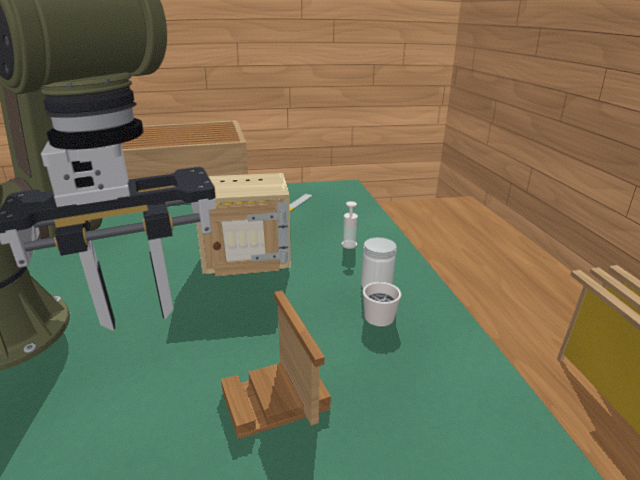

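View pics/t25.png

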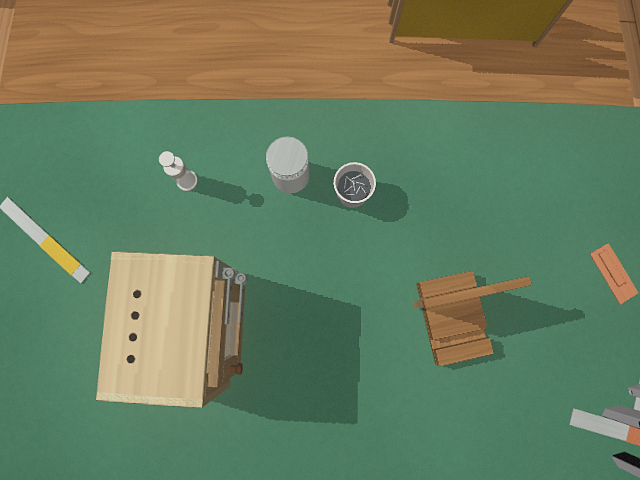

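```bash
python3 - <<'E'
from h import *
g=load('s25')['im'][:,:,::-1]; cv2.imwrite('pics/s25z.png',cv2.resize(g[165:285,185:305],(600,600),interpolation=cv2.INTER_CUBIC))
E
```

```text
(no output)
```

View pics/s25z.png

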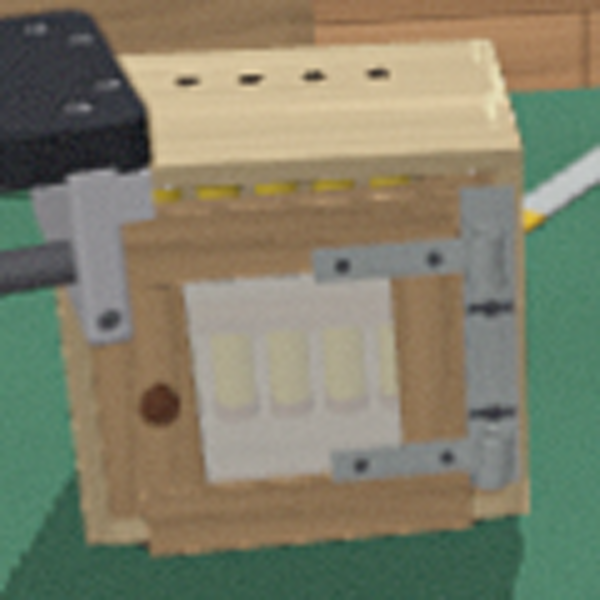

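```bash
python3 -c "
from cell import manip
print(manip.sign_off())"
```

```text
the job is handed in; nothing more can be done
None
```

The door is hung with both knuckles home on the pins, swung shut against the cabinet and released. However, I knocked the dummy board on the way and had to stand it up again. I handed the job in at about 33 s.

**Hanging and shutting:** I found the pins and knuckles with the wrist camera and lowered the door in small steps, watching the pin inside the bore. The door's weight came off at the expected height, with side force about 2 N or less. I swung it to about 25° open, let go and pushed it the rest of the way with closed fingers, stopping at about 15 N against the cabinet.

**Last checks:** The door front is parallel to the cabinet to about 0.2° and at the expected distance. Both knuckles sit on their lugs in the pictures. The canister, marking tube and pot show no change from the first top view.

**What went wrong:**
- **Dummy board:** While carrying the door away from the rest I passed too close and tipped the board about 14° in its groove. I only saw this after shutting the door. I straightened it with the gripper, lifting it about 2 mm. It now stands upright within about 0.5 mm of where it was, but it was disturbed.
- **Finger length:** The fingers appear to end about 26 mm short of the reported tool point. So the grip on the door was shallow, though it held. My first shutting push also rode on the door's top edge at about 4 N, and I redid it lower.

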